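# Seat a battery pack in its charging dock

## Task

Put the grey battery pack into the charging dock: tip it so that its tongue goes in first under the dock's ledge, push it gently against the sprung contacts, then rock the other end down until the pack drops in and lies fully home and flat in the tray, and let go. Handle pack and dock gently, never forcing anything against the dock, and leave the small things lying round about where they are.

Things in the scene. Friction and masses are not known exactly. Their poses are not given: they have to be found in the camera images.
- pack: Grey battery pack, loose: block 76 long (x) x 34 wide (y) x 40 mm high, about 0.3 kg. Origin: centre of the block's underside, z up. At its -x end (toe) a tongue 22 wide, 6 mm thick, level with the underside, sticks out 12 mm: the whole is 88 mm long, x = -50 to +38 mm. A thin black band marks the +x end (heel). Grip it across the 34 mm width.
- pack_tongue (a point): Middle of the lower front edge of the pack's tongue, 50 mm from the pack's origin along its -x; same axes as the pack.
- charger: Charging dock, fixed on the desk: white housing 150 x 84, top 24 mm high, on it a dark steel tray 56 wide, floor at z = 28 mm. Origin on the desk, z up, x along the tray from toe end (ledge) to heel end. The dock_ points are for a tray in mid place: the whole tray (ledge, contacts, heel wall, guides) is clamped anywhere up to 4 mm either way along x, unreported, and stays there.
- dock_ledge (a point): Middle of the lower edge of the ledge over the toe end, mid place (x = -41 mm of the dock, 9 mm over the tray floor); axes of the dock. From this edge the ledge reaches 24 mm to -x; it is 3 mm thick (top 12 mm over the floor). Below it lies the slot for the tongue, 28 mm wide.
- dock_contact (a point): Middle of the face of the free sprung contact block in the slot, mid place (x = -42 mm of the dock, 1 mm behind the ledge's edge). It gives way 8 mm to -x, from 1 N at first to 6.7 N, then meets a hard stop. Only when it is held back 5 mm or more can the pack's heel drop past the heel wall; it then presses the heel against that wall.
- dock_heel (a point): Middle of the top edge of the heel wall's inner face, mid place (x = +41 mm of the dock, 10 mm over the tray floor). Side guides, also 10 mm high with flared tops, stand 37 mm apart (1.5 mm play either side of the pack) at dock x = -41 to -17 mm and +24 to +44 mm; between them the sides are open for fingers.
- dock_seat (a point): Where the origin of the seated pack comes to lie for a tray in mid place, on the tray floor (x = +3, y = 0, z = 28 mm of the dock); the seated pack is flat, its x axis along the dock's x, tongue under the ledge.
- plug: Black banana plug, 57 mm long, 11 mm thick, lying loose on the desk; origin centre of the underside. A bystander.
- cell: Black and white AA cell, 50 mm long, 14 mm thick, lying loose; origin centre of the underside. A bystander.
- clip: White crocodile clip, 66 mm long, 14 mm thick, lying loose; origin centre of the underside. A bystander.
Not all that is in view belongs to the job. There is more than one size of the pack; the job needs the largest.

How it is judged:
By the outcome, as a careful person would: the job done as asked, in the order asked, and still so for the second after the job is handed in, with the robot touching nothing.
It also fails if it takes over 45 s, if anything falls off the work surface, if the arm or the gripper's body presses on something with over 40 N, if the wrist force passes 120 N, or if a joint passes its speed limit or range.

## Robot

A 6-joint arm with a two-finger parallel gripper is mounted at the origin on a cart in front of the work surface, level with it; the furniture and walls round the work are solid. World frame = base frame: x ahead of the robot, y to its left, z up, the work surface at z = 0. Lengths are in m, angles in rad, forces in N, time in s.
With the tool pointing down it reaches from about 0.375 to 0.9 m from the base axis. Payload 3.1 kg.
Tool frame: the origin (TCP) lies between the finger pads; the fingertips stand 11 mm ahead of it and the grasp point (between the pads) lies 8 mm behind it; z points along the fingers, y is the direction in which the jaws open and shut (so a half turn about z gives the same grasp; the last joint's range is limited). The gripper opens to 85 mm and grips with 20 to 120 N. Pads are 22 mm wide; open, the fingers measure 114 mm over their backs; the gripper's body (76 mm by 85 mm) begins 54 mm behind the grasp point. The pads swing forward as they close: fully open they stand 13 mm farther back than shut.
Start: joints at [1.143, 0.527, 1.433, -0, 1.181, -0.178], TCP at [0.154, 0.606, 0.242] pointing down, gripper open.
Joint ranges: [-3.08, 3.08], [-0.75, 2.2], [0.22, 2.44], [-1.43, 4.57], [0, 2.65], [-2.85, 2.85]. Speed limits (rad/s): [2.79, 2.79, 3.14, 3.14, 3.14, 3.14].

## Interface

Orientations are given as a unit quaternion [x, y, z, w].
In Python, from station import manip gives the robot as it stands. The module is installed in compiled form; this text tells all that it offers.
- The arm moves only by the tool arm_command, never from a script. Its argument "rows" is a list of rows, each a list of 3 entries, a list of its own where there are three numbers: the shift along the world's x, y, z in mm, then the turn about the world's z in rad, then the closure, from -1 (fully open) to 1 (shut), so that 0 is half open. A call has 1 to 12 rows; each row shifts and turns the commanded pose from where the row before left it; what a row does not reach is not made up. A row lasts 1/8 s, in which the tool goes at most 62.5 mm and 10.7 degrees, less where a joint would pass 70% of its speed; a pose out of reach is approached as far as the arm can. A call with a gripper value outside its range is refused whole. The fingers move at their own pace and stop on an object; "squeeze" is the grip in N (left out, the last holds). Time passes only in rows, so rows that do not move let the fingers close. It gives the time, the measured TCP pose, the force and the opening at its end, in the units of the state.
- manip.sense(): the state, without advancing time (a new reading comes with each control period).
- manip.snapshot(name): name is "side" or "top" or "wrist"; returns the picture (400x640x3 uint8, blue, green, red); there is no depth.
- manip.get_calibration(name): a dict with "fovy" (degrees; the focal length in pixels is half the picture's height over the tangent of half this angle, whatever the lens; pixels are square), "cx", "cy" (the principal point, pixels), "R" (3x3) and "t" (3): a world point X has camera coordinates R X + t. Camera axes: x right, y down, z forward; pixel columns grow to the right and rows downward; lengths in m; the calibration is good to about 2 mm. A picture is of the moment at which its call begins: read the wrist's pose just before it. get_calibration takes no time and is no camera call; for the wrist camera it gives the pose at the moment of the call.
- manip.sign_off(): hands the job in, once; it reports no verdict.
The state is a dict: "t": time; "q": joint angles; "qd": joint speeds; "tau": joint torques, N m; "tcp_pos": TCP position; "tool_rot": TCP orientation; "force": force on the tool from outside, world axes, zero at the start; "ft_torque": the same for the moment, N m; "finger_gap": opening from 0.0 (shut) to 1.0 (fully open).
Only numpy, scipy, OpenCV 4.12 (cv2) and the standard library are available. Lean on these libraries where they do the work, as an engineer would, in place of code of your own. Each camera call takes 0.05 s, during which the arm holds its last target.

## Working session

There is one attempt and no reset: what is moved stays moved. The work goes in short steps, Python scripts to look and compute and a tool call to move; the robot and the scene stay as the last step left them, time stands still between calls to the robot, and variables do not carry over. Pictures are saved under pics/ and viewed, and the job is handed in when it is done.

Besides the shell and the picture viewer there is one more tool, called after "Call:" by a JSON object that holds its "name" and its "arguments", one argument or row to a line. arm_command: Moves the arm, as the interface text tells. Its arguments: {"type":"object","properties":{"rows":{"type":"array","items":{"type":"array"}},"squeeze":{"type":"number"}},"required":["rows"]}

```bash
mkdir -p pics; cat > h.py <<'E'
import numpy as np, cv2
from station import manip
def K(c):
    f=200/np.tan(np.radians(c["fovy"])/2); return f
def ray(c,u,v):
    f=K(c); R=np.array(c["R"]);t=np.array(c["t"])
    d=R.T@np.array([(u-c["cx"])/f,(v-c["cy"])/f,1]); o=-R.T@t; return o,d
def px2z(c,u,v,z):
    o,d=ray(c,u,v); return o+d*(z-o[2])/d[2]
def proj(c,X):
    p=np.array(c["R"])@np.array(X)+np.array(c["t"]); f=K(c)
    return np.array([c["cx"]+f*p[0]/p[2],c["cy"]+f*p[1]/p[2]])
def snap(n,fn):
    c=manip.get_calibration(n); im=manip.snapshot(n); cv2.imwrite("pics/"+fn,im); return c,im
def crop(im,u0,v0,u1,v1,s,fn):
    cv2.imwrite("pics/"+fn,cv2.resize(im[v0:v1,u0:u1],None,fx=s,fy=s,interpolation=cv2.INTER_CUBIC))
E
python3 - <<'E'
from h import *
for n in ["top","side","wrist"]:
    c,im=snap(n,n+"0.png"); print(n,c["fovy"],c["cx"],c["cy"],np.round(-np.array(c["R"]).T@np.array(c["t"]),3),np.round(c["R"],3).tolist())
s=manip.sense(); print(s["t"],s["tcp_pos"],s["tool_rot"],s["force"],s["finger_gap"])
E
```

```text
top 44.39834311667036 314.59333708301403 197.3706303808753 [ 0.502 -0.047  1.071] [[0.0, -1.0, 0.024], [-0.998, -0.002, -0.068], [0.068, -0.024, -0.997]]
side 44.68485476537675 308.66060593261176 205.86726053179197 [ 0.133 -0.713  0.715] [[0.835, -0.55, -0.022], [-0.374, -0.538, -0.755], [0.404, 0.639, -0.655]]
wrist 62.33266372172101 319.5951017533827 204.171814467556 [0.078 0.625 0.373] [[0.248, 0.969, -0.002], [0.921, -0.235, 0.311], [0.301, -0.079, -0.95]]
0.15 [0.15424131 0.6051403  0.24155198] [ 1.24562773e-01  9.92211385e-01 -7.84301083e-04 -2.61623100e-04] [ 0.20025467  0.09658221 -1.03029763] 1.0007907292655402
```

View pics/top0.png

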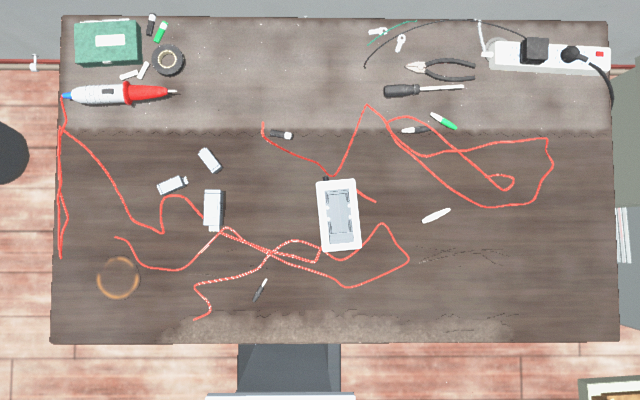

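View pics/side0.png

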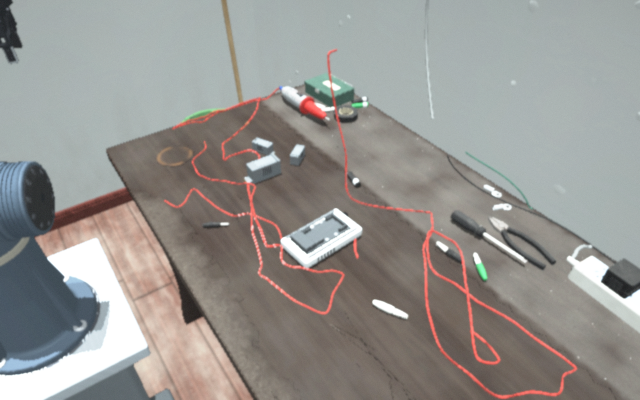

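Three grey blocks show in top: (213,210) is the largest, with smaller ones at (172,186) and (208,160). The dock is at (339,214). I'll enlarge to confirm.

```bash
python3 - <<'E'
from h import *
im=cv2.imread("pics/top0.png")
crop(im,150,140,240,240,6,"c1.png"); crop(im,300,165,380,260,6,"c2.png")
im=cv2.imread("pics/side0.png")
crop(im,230,125,320,190,8,"c3.png");crop(im,270,200,370,275,8,"c4.png")
E
```

```text
(no output)
```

View pics/c1.png

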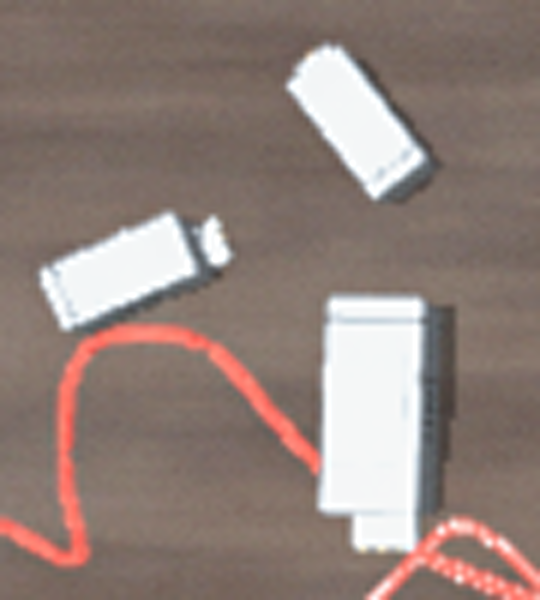

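View pics/c2.png

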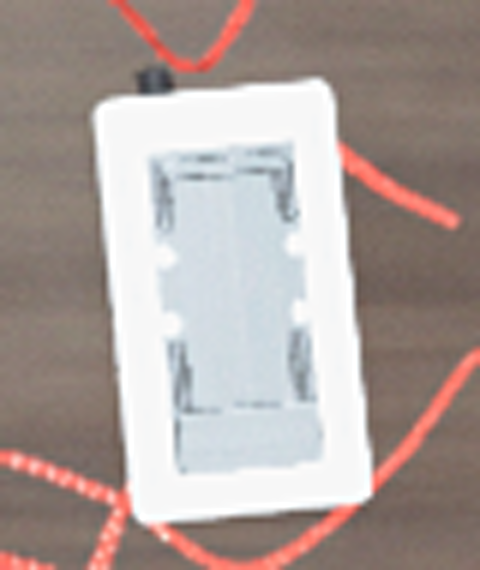

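View pics/c3.png

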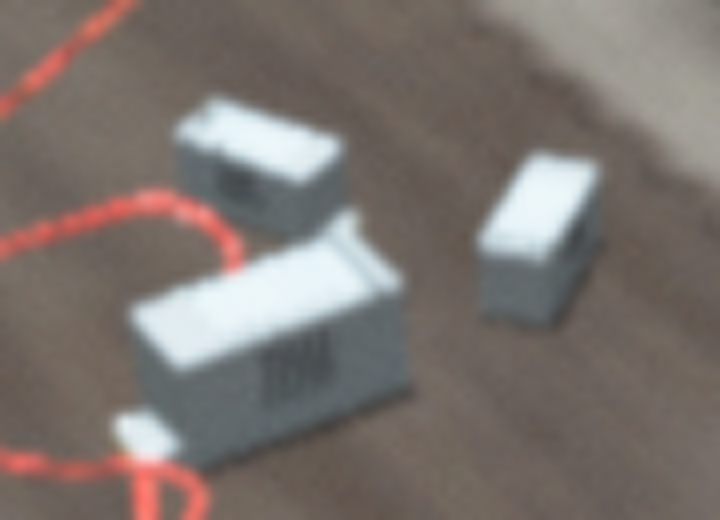

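View pics/c4.png

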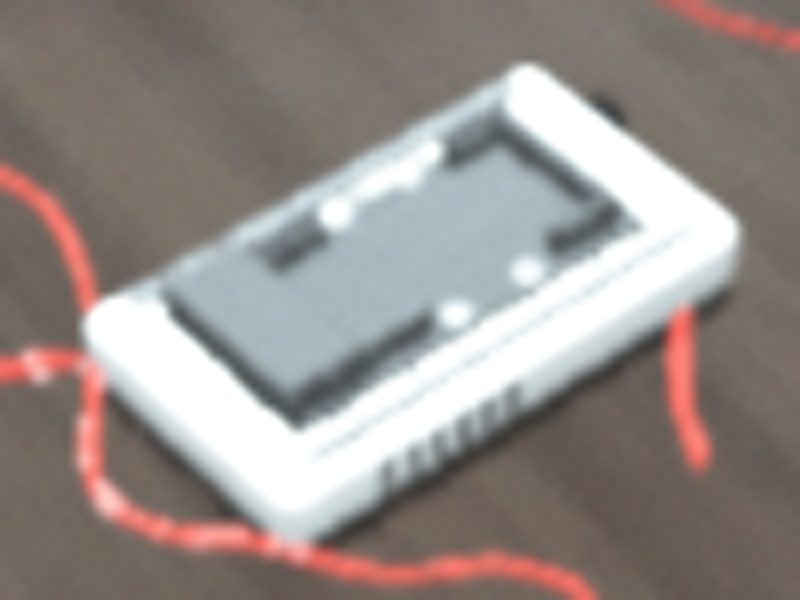

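View pics/wrist0.png

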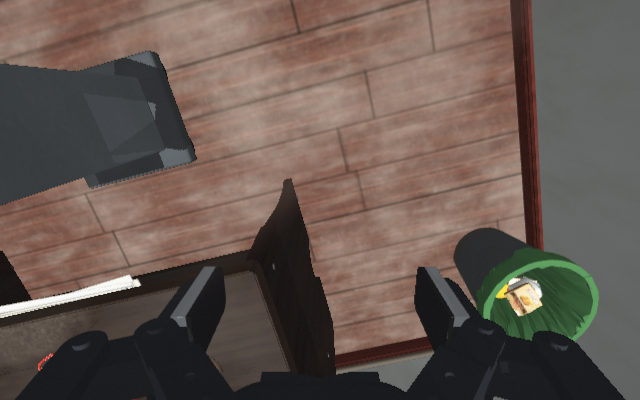

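```bash
python3 - <<'E'
from h import *
c=manip.get_calibration("top")
def P(l,off,z):
    return [np.round(px2z(c,(u+.5)/6-.5+off[0],(v+.5)/6-.5+off[1],z)[:2]*1000,1) for u,v in l]
o=(150,140)
print("pack",P([(328,297),(427,298),(318,512),(416,515)],o,.04)); print("tongue",P([(353,548),(415,550)],o,.006))
o=(300,165)
print("dock edges L,R",P([(94,115),(130,510),(333,90),(372,495)],o,.024),"T,B",P([(100,100),(325,80),(140,522),(370,500)],o,.024))
print("ledge edge",P([(178,410),(320,402)],o,.04),"ledge back",P([(185,472),(322,460)],o,.04),"heel",P([(150,157),(290,143),(170,178),(285,165)],o,.038))
E
```

```text
pack [array([588.5, 159.6]), array([588.3, 125.1]), array([513.4, 161.9]), array([512.4, 127.9])]
tongue [array([500.8, 156. ]), array([500.1, 133.8])]
dock edges L,R [array([601.9, -74. ]), array([461.3, -86.9]), array([ 611.2, -159.8]), array([ 466.6, -172.9])] T,B [array([607.3, -76.2]), array([ 614.8, -156.9]), array([457.1, -90.4]), array([ 464.8, -172.2])]
ledge edge [array([ 496.8, -103.1]), array([ 499.6, -152.9])] ledge back [array([ 475.2, -105.5]), array([ 479.3, -153.5])] heel [array([585.8, -93.5]), array([ 590.9, -143. ]), array([ 578.4, -100.5]), array([ 583.1, -141.2])]
```

Top view: the block at (213,210) measures 76 × 34 mm, so it is the largest pack. Its tongue points toward the robot and its heel band is away. Pack origin is about (550.6, 143.6), yaw −0.034. The dock centre is about (536, −123.4), yaw +0.092, with the ledge at the near end. I'll move above the pack's heel half.

Call:
{"name": "arm_command", "arguments": {
  "rows": [
    [[35, -38.5, -8], 0.018, -0.2],
    [[35, -38.5, -8], 0.018, -0.2],
    [[35, -38.5, -8], 0.018, -0.2],
    [[35, -38.5, -8], 0.018, -0.2],
    [[35, -38.5, -8], 0.018, -0.2],
    [[35, -38.5, -8], 0.018, -0.2],
    [[35, -38.5, -8], 0.018, -0.2],
    [[35, -38.5, -8], 0.018, -0.2],
    [[35, -38.5, -8], 0.018, -0.2],
    [[35, -38.5, -8], 0.018, -0.2],
    [[35, -38.5, -8], 0.018, -0.2],
    [[33, -38.5, -8], 0.018, -0.2]
  ],
  "squeeze": 20
}}

```text
t: 1.65
tcp_pos: [0.5735, 0.1422, 0.1458]
tool_rot: [0.017, 1.0, 0.0, -0.0]
force: [0.3, 0.0, -0.0]
finger_gap: 0.602
```

```bash
python3 - <<'E'
from h import *
c,im=snap("wrist","w1.png")
s=manip.sense(); print(s["t"],s["tcp_pos"],s["tool_rot"],s["force"],s["finger_gap"],s["q"])
E
```

```text
1.7 [0.57881229 0.13709836 0.14521441] [ 0.01819143  0.9998293  -0.0014577   0.00288288] [ 4.03016954 -2.53054551  0.42831409] 0.6008530915523326 [ 0.04647044  0.60980597  1.60045957 -0.00410705  0.92576582 -1.48548069]
```

View pics/w1.png

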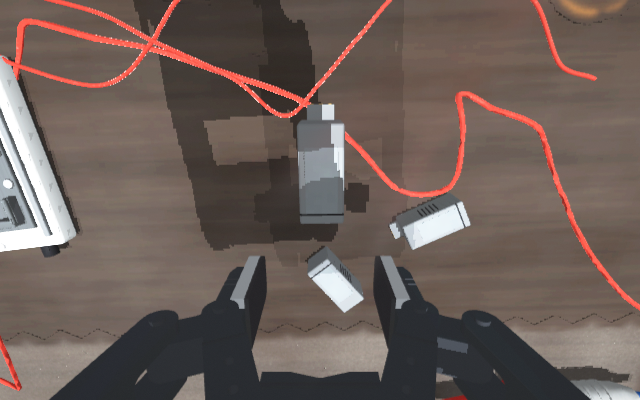

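```bash
python3 - <<'E'
from h import *
manip.snapshot("side")
manip.snapshot("side")
c,im=snap("wrist","w2.png")
s=manip.sense(); print(s["t"],s["tcp_pos"],s["tool_rot"],s["force"],s["finger_gap"])
crop(im,280,90,370,240,5,"w2c.png")
print(np.round(-np.array(c["R"]).T@np.array(c["t"]),3))
np.save("w2R.npy",np.hstack([c["R"],np.array(c["t"])[:,None]]))
E
```

```text
1.85 [0.57243803 0.14269976 0.14566068] [ 1.81201163e-02  9.99835503e-01  1.09518301e-04 -7.85396811e-04] [-0.25098566  0.7004719   0.13888755] 0.5974053083222218
[0.495 0.144 0.277]
```

View pics/w2c.png

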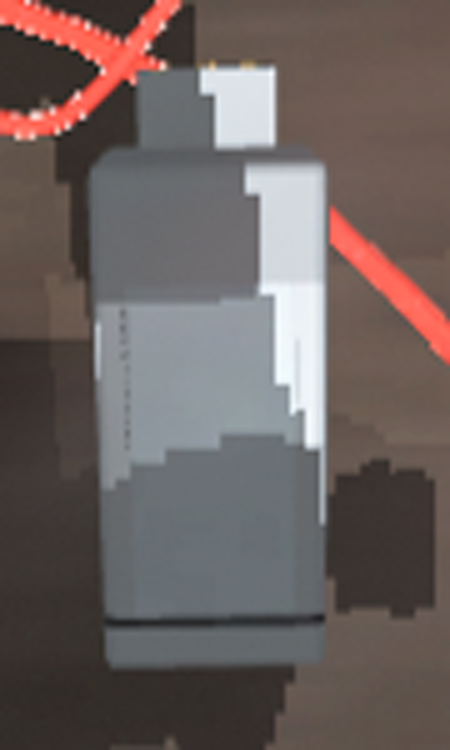

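```bash
python3 - <<'E'
from h import *
c=manip.get_calibration("wrist")
def P(l,z):
    return [np.round(px2z(c,(u+.5)/5-.5+280,(v+.5)/5-.5+90,z)[:2]*1000,1) for u,v in l]
print(P([(92,162),(326,160),(107,666),(322,662)],.04),P([(138,68),(275,66)],.004))
E
```

```text
[array([510.3, 129.7]), array([511.2, 162.3]), array([585.6, 127.7]), array([586.1, 160.7])] [array([498.6, 135.3]), array([499.1, 157. ])]
```

The pack measures 75 × 33 mm in the wrist view and agrees with the top view to 2 mm. I'll descend and grip near the heel at 20 N.

Call:
{"name": "arm_command", "arguments": {
  "rows": [
    [[-0.5, 1, -45], 0, -0.2],
    [[0, 0, -45], 0, -0.2],
    [[0, 0, -23], 0, -0.2],
    [[0, 0, -10], 0, -0.2],
    [[0, 0, 0], 0, -0.2],
    [[0, 0, 0], 0, 1],
    [[0, 0, 0], 0, 1],
    [[0, 0, 0], 0, 1],
    [[0, 0, 0], 0, 1]
  ],
  "squeeze": 20
}}

```text
t: 2.98
tcp_pos: [0.5728, 0.1448, 0.0247]
tool_rot: [0.017, 1.0, 0.0, 0.001]
force: [-1.4, 0.7, 6.7]
finger_gap: 0.398
```

Call:
{"name": "arm_command", "arguments": {
  "rows": [
    [[0, 0, 4], 0, 1],
    [[0, 0, 8], 0, 1],
    [[0, 0, 8], 0, 1],
    [[0, 0, 0], 0, 1]
  ]
}}

```text
t: 3.48
tcp_pos: [0.5725, 0.1446, 0.0441]
tool_rot: [0.017, 1.0, 0.0, 0.001]
force: [-0.0, -0.1, -4.3]
finger_gap: 0.392
```

```bash
python3 - <<'E'
from h import *
c,im=snap("side","s3.png"); crop(im,220,120,320,195,8,"s3c.png")
s=manip.sense(); print(s["t"],s["tcp_pos"],s["force"],s["ft_torque"],s["finger_gap"])
E
```

```text
3.525 [0.57222129 0.1445904  0.04368302] [ 0.41193341 -0.85998594 -2.81007224] [ 0.00973191 -0.03082964 -0.01089186] 0.3939341633697291
```

View pics/s3c.png

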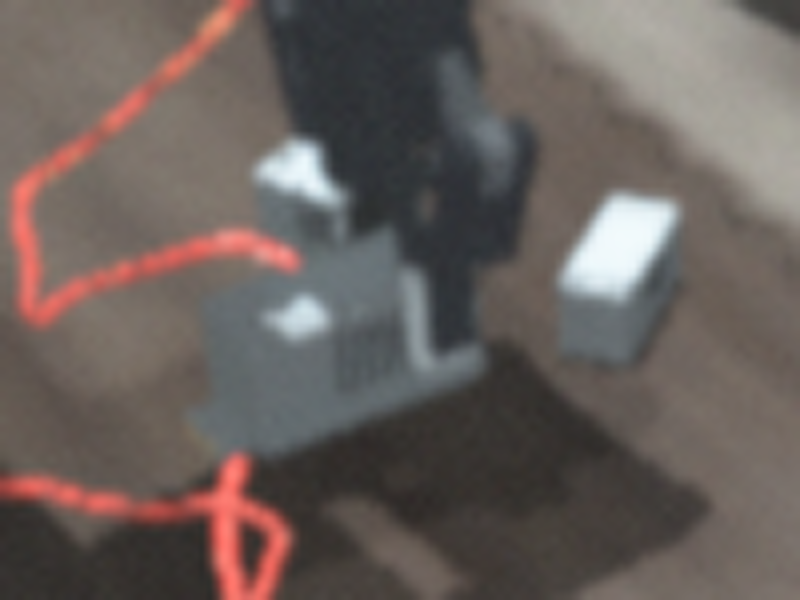

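```bash
cat >> h.py <<'E'
def px2plane(c,u,v,p,n):
    o,d=ray(c,u,v); p=np.array(p);n=np.array(n); return o+d*((p-o)@n)/(d@n)
E
python3 - <<'E'
from h import *
c=manip.get_calibration("side")
n=[np.sin(.03),np.cos(.03),0]; p=np.array([.5495,.1444,0])-.017*np.array(n)
for off,l in (((230,125),[(200,465),(412,390),(180,370),(402,285)]),((220,120),[(260,455),(484,350)])):
    q=[px2plane(c,(u+.5)/8-.5+off[0],(v+.5)/8-.5+off[1],p,n)*1000 for u,v in l]
    for a in q: print(np.round(a,1))
    print(np.degrees(np.arctan2(q[1][2]-q[0][2],q[1][0]-q[0][0])))
E
```

```text
[5.141e+02 1.285e+02 5.000e-01]
[586.3 126.3  -1.5]
[511.4 128.5  36.9]
[585.5 126.3  38. ]
-1.6456967505064244
[509.7 128.6  21.1]
[585.6 126.3  28.8]
5.777677447744937
```

The pack drooped about 6–7° toe-down in the light grip, which is the tip I need. I'll carry it over to the dock at the same squeeze.

Call:
{"name": "arm_command", "arguments": {
  "rows": [
    [[0, 0, 20], 0, 1],
    [[0, 0, 25], 0, 1],
    [[0, -15, 17], 0.006, 1],
    [[0, -30, 0], 0.015, 1],
    [[0, -35, 0], 0.015, 1],
    [[0, -40, 0], 0.02, 1],
    [[0, -40, 0], 0.02, 1],
    [[0, -35, 0], 0.02, 1],
    [[0, -35, 0], 0.015, 1],
    [[0.5, -24, 0], 0.015, 1],
    [[1, -10.5, 0], 0, 1],
    [[0, 0, 0], 0, 1]
  ]
}}

```text
t: 5.03
tcp_pos: [0.5732, -0.1206, 0.1052]
tool_rot: [-0.045, 0.999, 0.0, -0.0]
force: [-0.5, 0.3, -4.7]
finger_gap: 0.393
```

```bash
python3 - <<'E'
from h import *
manip.snapshot("side")
s=manip.sense(); print(s["t"],s["tcp_pos"],s["tool_rot"],s["force"],s["ft_torque"],s["finger_gap"])
c,im=snap("wrist","w4.png"); 
c,im=snap("side","s4.png"); crop(im,250,130,380,275,5,"s4c.png")
E
```

```text
5.075 [ 0.57299832 -0.11969032  0.10516081] [-4.57085940e-02  9.98954668e-01  3.89944739e-04 -3.78564591e-04] [ 0.68460792  0.69962625 -3.32610511] [ 0.04618552 -0.07489728 -0.03282704] 0.3910904895805369
```

View pics/w4.png

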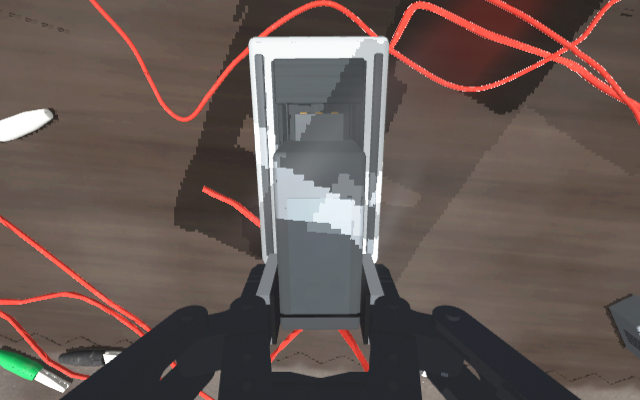

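View pics/s4c.png

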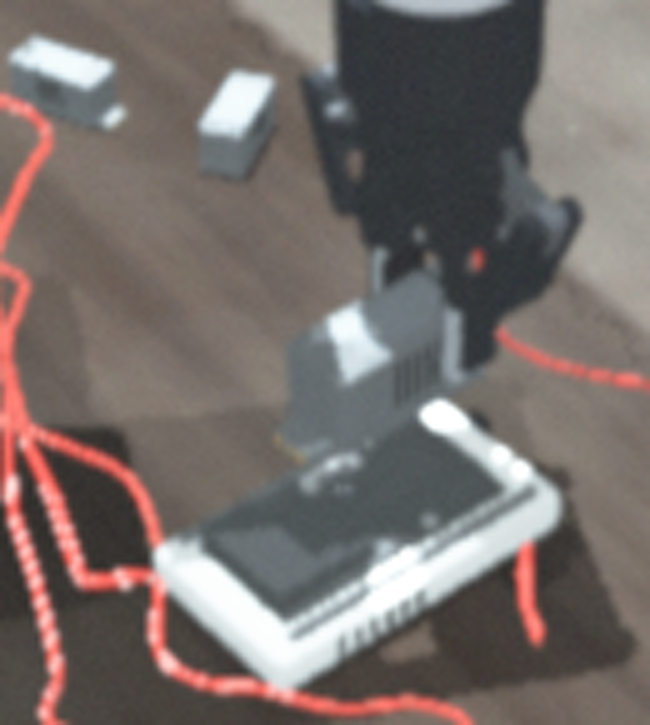

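```bash
python3 - <<'E'
from h import *
im=cv2.imread("pics/w4.png"); im=cv2.convertScaleAbs(im,alpha=1.6,beta=10)
crop(im,240,25,400,165,5,"w4c.png")
im=cv2.imread("pics/s4.png"); im=cv2.convertScaleAbs(im,alpha=1.3,beta=10)
crop(im,300,175,350,230,12,"s4d.png")
E
```

```text
(no output)
```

View pics/w4c.png

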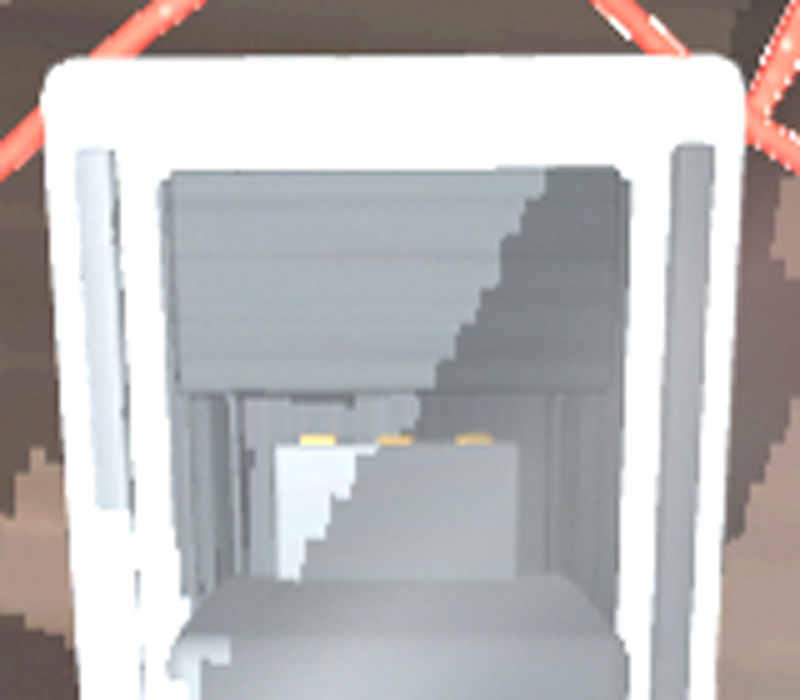

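View pics/s4d.png

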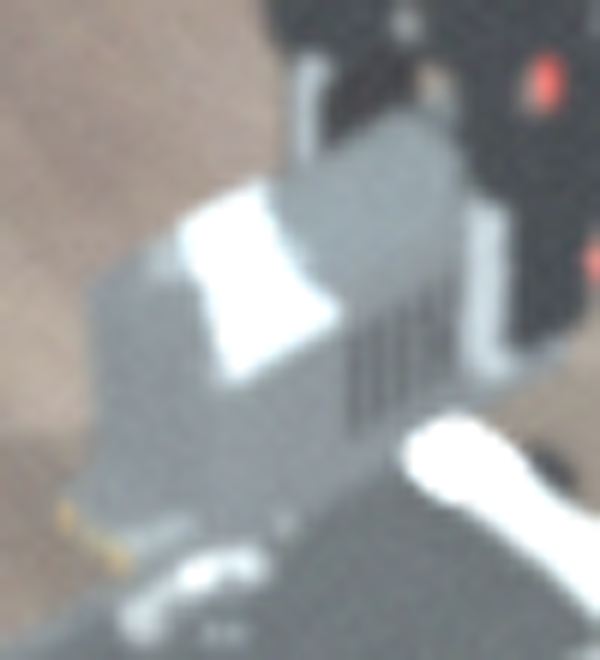

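```bash
python3 - <<'E'
from h import *
c=manip.get_calibration("wrist"); print(np.round(-np.array(c["R"]).T@np.array(c["t"])*1000,1))
O=np.array([536,-123.4]);Y=.092
def D(p): 
    r=np.array(p)[:2]*1000-O; return np.round([r[0]*np.cos(Y)+r[1]*np.sin(Y),-r[0]*np.sin(Y)+r[1]*np.cos(Y)],1)
def P(l,z,s=5,off=(240,25)): return [D(px2z(c,(u+.5)/s-.5+off[0],(v+.5)/s-.5+off[1],z)) for u,v in l]
print("housing toe",P([(80,58),(700,55)],.024)); print("sides L(70,400)R(740,400)",P([(67,400),(728,400)],.024))
print("ledge front",P([(182,391),(608,388)],.04),"back",P([(172,172),(625,168)],.04))
for z in (.06,.07,.08,.09): print(z,P([(275,445),(517,443)],z))
cs=manip.get_calibration("side")
n=np.array([-np.sin(Y),np.cos(Y),0])
s=manip.sense(); tc=np.array(s["tcp_pos"]); print(D(tc),tc)
for nm,w,(u,v) in (("tongue tip near bottom",-.011,(128,568)),("tip far bot",.011,(62,512)),("heel bottom near",-.017,(575,335)),("pt on bottom near",-.017,(390,455)),("toe top near",-.017,(228,380)),("toptop mid near",-.017,(345,310))):
    p=tc+n*w; X=px2plane(cs,(u+.5)/12-.5+300,(v+.5)/12-.5+175,p,n); print(nm,D(X),np.round(X[2]*1000,1))
E
```

```text
[ 494.7 -126.5  236.5]
housing toe [array([-74.5, -36.3]), array([-74.9,  35.6])]
sides L(70,400)R(740,400) [array([-36.5, -40.2]), array([-36.6,  41.2])]
ledge front [array([-37.9, -24. ]), array([-38.2,  24.4])] back [array([-60.8, -24.2]), array([-61.2,  25.4])]
0.06 [array([-32.9, -12.1]), array([-33.1,  12.8])]
0.07 [array([-33.4, -11.4]), array([-33.6,  12.2])]
0.08 [array([-33.9, -10.6]), array([-34.1,  11.5])]
0.09 [array([-34.4,  -9.9]), array([-34.5,  10.8])]
[37.2  1.2] [ 0.57298589 -0.11882411  0.10516589]
tongue tip near bottom [-37.6  -9.8] 82.9
tip far bot [-33.8  12.2] 77.4
heel bottom near [ 52.6 -15.8] 86.0
pt on bottom near [ 12.3 -15.8] 82.5
toe top near [-21.5 -15.8] 117.5
toptop mid near [  2.5 -15.8] 118.8
```

```bash
python3 - <<'E'
from h import *
im=cv2.imread("pics/w4.png"); im=cv2.convertScaleAbs(im,alpha=2,beta=20)
crop(im,262,100,378,175,6,"w4e.png"); crop(im,262,290,378,345,6,"w4f.png")
E
```

```text
(no output)
```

View pics/w4e.png

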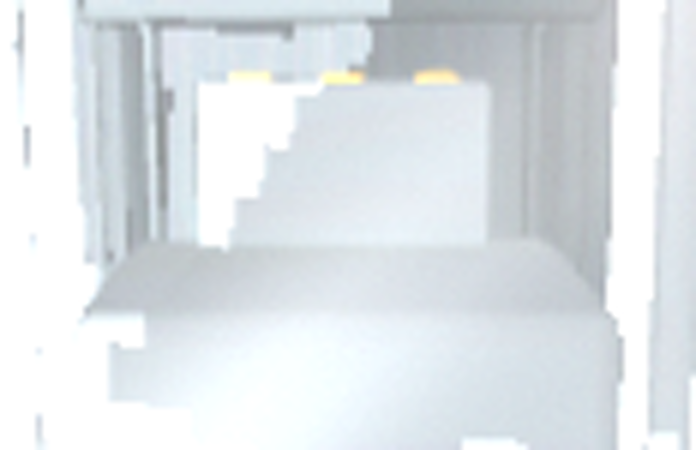

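View pics/w4f.png

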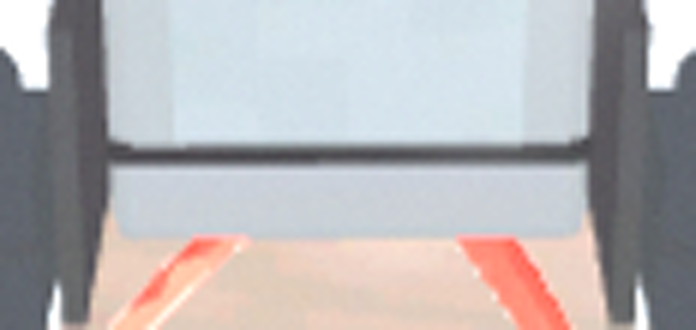

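```bash
python3 - <<'E'
from h import *
from scipy.optimize import least_squares
c=manip.get_calibration("wrist")
O=np.array([536,-123.4]);Y=.092
ex=np.array([np.cos(Y),np.sin(Y),0]);ey=np.array([-np.sin(Y),np.cos(Y),0]);ez=np.array([0,0,1.])
O3=np.array([536,-123.4,0])
pts=[(-50,-11,6,295-.4,113.3),(-50,11,6,343,113.3),(-38,0,6,None,140.4),(-38,-17,40,276,152.2),(-38,17,40,363.5,152.2),(38,0,40,None,329.2)]
def f(p,full=False):
    x0,y0,z0,th=p; r=[]
    for X,Yy,Z,u,v in pts:
        # tilt: toe down = rotation about +y negative ; heel up
        x=X*np.cos(th)-Z*np.sin(th); z=X*np.sin(th)+Z*np.cos(th)
        # image left/right sign: try
        w=O3+ex*(x0+x)+ey*(y0+Yy)+ez*(z0+z)
        q=proj(c,w/1000)
        if u is not None: r.append(q[0]-u)
        r.append(q[1]-v)
    return np.array(r)
R=least_squares(f,[15,0,80,.1]); print(R.x[:3],np.degrees(R.x[3]),np.round(R.fun,1))
x0,y0,z0,th=R.x
print("tip",x0-50*np.cos(th),z0-50*np.sin(th),"heel bottom",x0+38*np.cos(th),z0+38*np.sin(th))
E
```

```text
[16.31845371  0.66672012 76.5517851 ] 0.6743697870344048 [ 0.4  0.8  0.7  0.8  0.6 -3.4 -0.3  2.5 -0.3 -1.5]
tip -33.67808302089833 75.96330003198996 heel bottom 54.3158216296691 76.9990337559021
```

```bash
python3 - <<'E'
from h import *
c=manip.get_calibration("side"); im=cv2.imread("pics/s4.png"); im=cv2.convertScaleAbs(im,alpha=1.3,beta=10)
u0,v0,u1,v1,s=300,175,352,225,7
Y=.092
ex=np.array([np.cos(Y),np.sin(Y),0]);ey=np.array([-np.sin(Y),np.cos(Y),0]);ez=np.array([0,0,1.])
O3=np.array([536,-123.4,0])
outs=[]
for thd in (1,7):
    a=cv2.resize(im[v0:v1,u0:u1],None,fx=s,fy=s,interpolation=cv2.INTER_CUBIC)
    th=np.radians(thd)
    # keep tip fixed at x -34, z 75
    x0=-33.8+50*np.cos(th); z0=75.5+50*np.sin(th)
    def q(X,Yy,Z):
        x=X*np.cos(th)-Z*np.sin(th); z=X*np.sin(th)+Z*np.cos(th)
        p=proj(c,(O3+ex*(x0+x)+ey*(.6+Yy)+ez*(z0+z))/1000); return tuple(int(round(t)) for t in ((p-[u0,v0]+.5)*s-.5))
    for A,B in [((-38,-17,0),(38,-17,0)),((-38,-17,40),(38,-17,40)),((-38,-17,0),(-38,-17,40)),((-38,17,40),(-38,-17,40)),((-38,17,40),(38,17,40)),((38,-17,40),(38,-17,0)),((-50,-11,0),(-50,11,0)),((-50,-11,0),(-38,-11,0))]:
        cv2.line(a,q(*A),q(*B),(0,0,255),1)
    outs.append(a)
cv2.imwrite("pics/ov.png",np.hstack(outs))
E
```

```text
(no output)
```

View pics/ov.png

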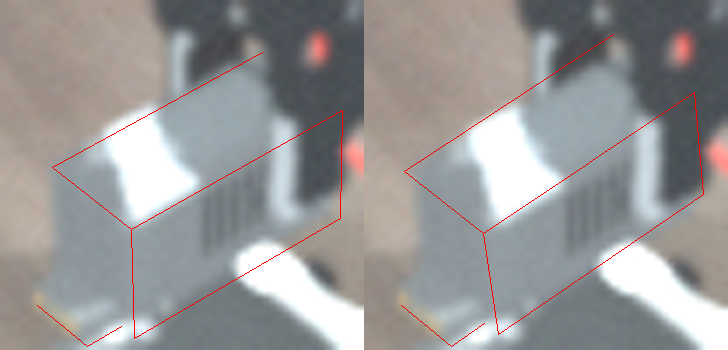

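Overlaying the model on the side view shows the tilt is only about 1–3°; my 6° reading was biased by its edge picks. I'll try to add droop with short upward starts at light grip, staying clear of the dock.

Call:
{"name": "arm_command", "arguments": {
  "rows": [
    [[0, 0, 55], 0, 1],
    [[0, 0, 0], 0, 1],
    [[0, 0, -18], 0, 1],
    [[0, 0, -22], 0, 1],
    [[0, 0, -15], 0, 1],
    [[0, 0, 55], 0, 1],
    [[0, 0, 0], 0, 1],
    [[0, 0, -18], 0, 1],
    [[0, 0, -22], 0, 1],
    [[0, 0, -15], 0, 1],
    [[0, 0, 0], 0, 1]
  ],
  "squeeze": 20
}}

```text
t: 6.55
tcp_pos: [0.5722, -0.1192, 0.1036]
tool_rot: [-0.046, 0.999, 0.001, -0.002]
force: [-0.3, 0.2, -3.3]
finger_gap: 0.393
```

```bash
cat > pk.py <<'E'
from h import *
from scipy.optimize import least_squares
Y=.092
ex=np.array([np.cos(Y),np.sin(Y),0]);ey=np.array([-np.sin(Y),np.cos(Y),0]);ez=np.array([0,0,1.])
O3=np.array([536,-123.4,0])
def pt(x0,y0,z0,th,X,Yy,Z):
    x=X*np.cos(th)-Z*np.sin(th); z=X*np.sin(th)+Z*np.cos(th)
    return (O3+ex*(x0+x)+ey*(y0+Yy)+ez*(z0+z))/1000
E_=[((-38,-17,0),(38,-17,0)),((-38,-17,40),(38,-17,40)),((-38,-17,0),(-38,-17,40)),((-38,17,40),(-38,-17,40)),((-38,17,40),(38,17,40)),((38,-17,40),(38,-17,0)),((-50,-11,0),(-50,11,0)),((-50,-11,0),(-38,-11,0))]
def overlay(c,im,box,s,tip,y0,ths,fn):
    u0,v0,u1,v1=box; outs=[]
    for thd in ths:
        a=cv2.resize(im[v0:v1,u0:u1],None,fx=s,fy=s,interpolation=cv2.INTER_CUBIC); th=np.radians(thd)
        x0=tip[0]+50*np.cos(th); z0=tip[1]+50*np.sin(th)
        q=lambda P: tuple(int(round(t)) for t in ((proj(c,pt(x0,y0,z0,th,*P))-[u0,v0]+.5)*s-.5))
        for A,B in E_: cv2.line(a,q(A),q(B),(0,0,255),1)
        outs.append(a)
    cv2.imwrite("pics/"+fn,np.hstack(outs))
E
python3 - <<'E'
from pk import *
s=manip.sense(); print(s["t"],s["tcp_pos"],s["force"],s["ft_torque"],s["finger_gap"])
c,im=snap("side","s5.png"); im=cv2.convertScaleAbs(im,alpha=1.3,beta=10)
overlay(c,im,(300,175,352,225),7,(-33.8,75.5),.6,(1,8),"ov5.png")
E
```

```text
6.55 [ 0.57220006 -0.11924682  0.10362477] [-0.30417851  0.23300016 -3.29738777] [-0.00859461 -0.10636241  0.00771579] 0.3928809118557893
```

View pics/ov5.png

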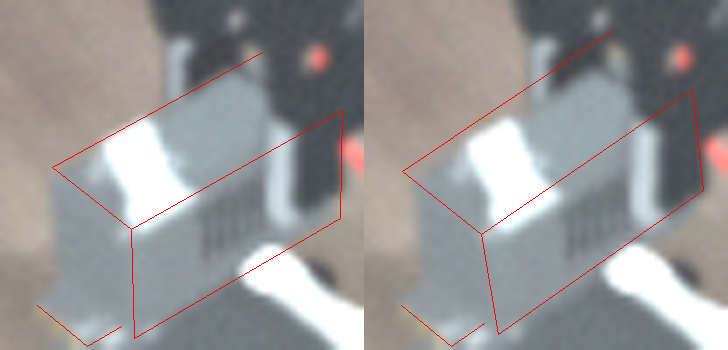

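The grip's torsion holds, so jerking does not help. I'll set the pack on free desk beside the dock at about (585, 5), then try lifting the heel with a position-limited weak grip.

Call:
{"name": "arm_command", "arguments": {
  "rows": [
    [[2, 20, 0], 0, 1],
    [[3, 35, 0], 0, 1],
    [[3, 35, -10], 0, 1],
    [[3, 24, -20], 0, 1],
    [[2, 10, -20], 0, 1],
    [[0, 0, -15], 0, 1],
    [[0, 0, -8], 0, 1],
    [[0, 0, -4], 0, 1],
    [[0, 0, -1.5], 0, 1],
    [[0, 0, 0], 0, 1]
  ],
  "squeeze": 20
}}

```text
t: 7.85
tcp_pos: [0.5875, 0.0035, 0.0277]
tool_rot: [-0.046, 0.999, -0.0, 0.001]
force: [1.4, 0.8, 0.5]
finger_gap: 0.395
```

Call:
{"name": "arm_command", "arguments": {
  "rows": [
    [[0, 0, 0], 0, 0.19],
    [[0, 0, 0], 0, 0.19],
    [[0, 0, 0], 0, 0.19]
  ]
}}

```text
t: 8.22
tcp_pos: [0.5867, 0.0037, 0.027]
tool_rot: [-0.046, 0.999, -0.0, 0.0]
force: [-0.4, -2.6, 2.5]
finger_gap: 0.403
```

```bash
python3 - <<'E'
from h import *
s=manip.sense(); print(s["t"],s["tcp_pos"],s["force"],s["ft_torque"],s["finger_gap"])
E
```

```text
8.225 [0.58665257 0.00371303 0.02703569] [-0.39446917 -2.570066    2.47426793] [-0.31937783 -0.0469851  -0.05746835] 0.4034920786141799
```

Call:
{"name": "arm_command", "arguments": {
  "rows": [
    [[0, 0, 0], 0, 0.21],
    [[0, 0, 0], 0, 0.21],
    [[0, 0, 2], 0, 0.21],
    [[0, 0, 3], 0, 0.21],
    [[0, 0, 4], 0, 0.21],
    [[0, 0, 4], 0, 0.21],
    [[0, 0, 0], 0, 0.21]
  ]
}}

```text
t: 9.1
tcp_pos: [0.5868, 0.0042, 0.0403]
tool_rot: [-0.046, 0.999, -0.0, 0.0]
force: [0.3, -0.4, -1.7]
finger_gap: 0.392
```

```bash
python3 - <<'E'
from pk import *
s=manip.sense(); print(s["t"],s["tcp_pos"],s["force"],s["ft_torque"],s["finger_gap"])
c,im=snap("side","s6.png"); im=cv2.convertScaleAbs(im,alpha=1.3,beta=10)
x=np.array(s["tcp_pos"]); print(proj(c,x)); u,v=proj(c,x).astype(int)
crop(im,u-45,v-30,u+25,v+40,9,"s6c.png")
E
```

```text
9.1 [0.58678843 0.00417082 0.04027849] [ 0.30084353 -0.44246882 -1.70571832] [ 0.03977518 -0.10355288  0.00516558] 0.3919009868282566
[308.34286463 185.37620601]
```

View pics/s6c.png

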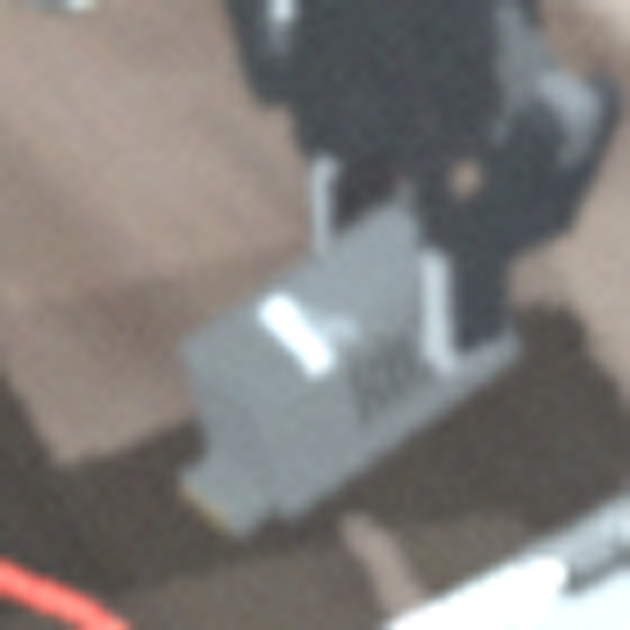

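```bash
python3 - <<'E'
from pk import *
c=manip.get_calibration("side"); im=cv2.imread("pics/s6.png"); im=cv2.convertScaleAbs(im,alpha=1.3,beta=10)
r=np.array(manip.sense()["tcp_pos"])*1000-O3; x=r@ex;y=r@ey; print(x,y)
overlay(c,im,(260,155,322,222),6,(x-73,1),y,(4,10),"ov6.png")
E
```

```text
62.31366001603058 122.36720693891938
```

View pics/ov6.png

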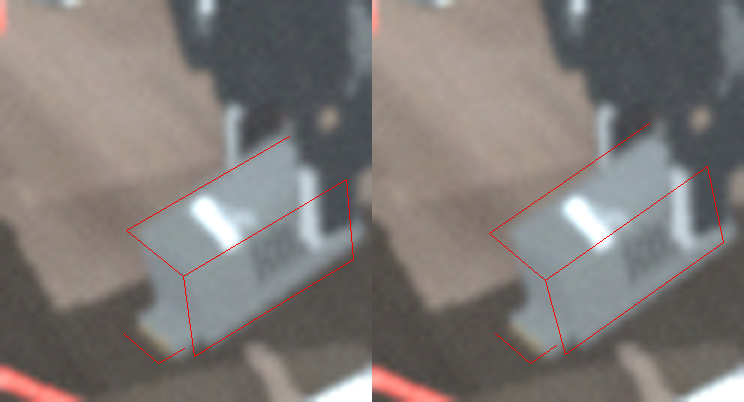

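The pack is now tilted about 10° with its toe resting on the desk, held by the weak grip at gap 0.392. I'll raise it slightly more, firm up and carry it over.

Call:
{"name": "arm_command", "arguments": {
  "rows": [
    [[0, 0, 2], 0, 0.21],
    [[0, 0, 0], 0, 1],
    [[0, 0, 0], 0, 1],
    [[0, 0, 15], 0, 1],
    [[0, 0, 25], 0, 1],
    [[-1, -13, 20], 0, 1],
    [[-2, -25, 5], 0, 1],
    [[-2, -30, 0], 0, 1],
    [[-2, -25, 0], 0, 1],
    [[-2, -20, 0], 0, 1],
    [[-2, -10.5, 0], 0, 1],
    [[0, 0, 0], 0, 1]
  ],
  "squeeze": 30
}}

```text
t: 10.65
tcp_pos: [0.5753, -0.1198, 0.1069]
tool_rot: [-0.045, 0.999, 0.0, -0.0]
force: [0.1, 0.2, -4.3]
finger_gap: 0.39
```

```bash
python3 - <<'E'
from pk import *
manip.snapshot("side")
s=manip.sense(); print(s["t"],s["tcp_pos"],s["tool_rot"],s["force"],s["ft_torque"],s["finger_gap"])
c,im=snap("wrist","w7.png"); im=cv2.convertScaleAbs(im,alpha=1.8,beta=10); crop(im,250,25,390,165,5,"w7c.png")
r=np.array(manip.sense()["tcp_pos"])*1000-O3; x=r@ex;y=r@ey; print(x,y)
c,im=snap("side","s7.png"); im=cv2.convertScaleAbs(im,alpha=1.3,beta=10)
overlay(c,im,(300,170,362,230),6,(-33,68),y,(5,11),"ov7.png")
E
```

```text
10.7 [ 0.57523843 -0.1191094   0.10683568] [-4.58145842e-02  9.98949893e-01  3.28889503e-04 -1.64642044e-04] [-0.12316647 -0.59287319 -3.23506545] [ 0.01996604 -0.03961384  0.00987687] 0.39209086554041767
39.5208715134337 1.0619429166825223
```

View pics/ov7.png

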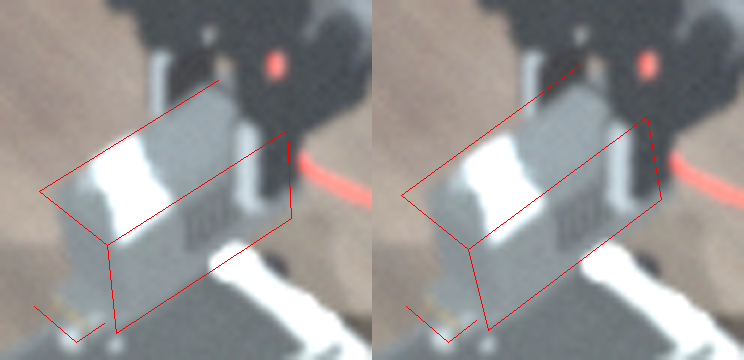

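View pics/w7c.png

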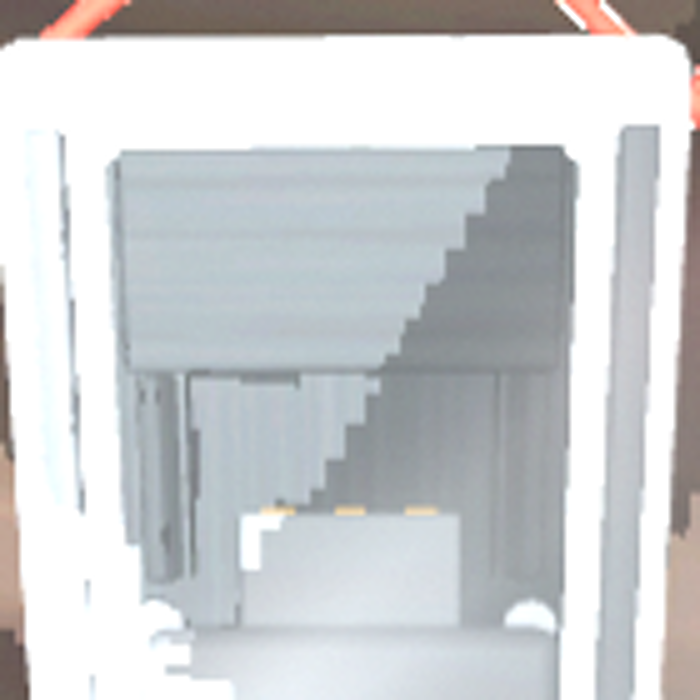

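```bash
python3 - <<'E'
from pk import *
c=manip.get_calibration("wrist")
def P(l,z,off=(250,25),s=5):
    o=[]
    for u,v in l:
        r=px2z(c,(u+.5)/s-.5+off[0],(v+.5)/s-.5+off[1],z/1000)*1000-O3; o.append(np.round([r@ex,r@ey],1))
    return o
for z in (60,65,70,75): print(z,P([(242,515),(460,515)],z))
print("ledge",P([(130,371),(562,368)],40),"toe edge",P([(60,38),(640,36)],24))
E
```

```text
60 [array([-23.4, -10.5]), array([-23.4,  12.5])]
65 [array([-23.9, -10.2]), array([-23.9,  12.1])]
70 [array([-24.3,  -9.8]), array([-24.3,  11.8])]
75 [array([-24.7,  -9.5]), array([-24.8,  11.5])]
ledge [array([-37.7, -24.2]), array([-38.1,  25.1])] toe edge [array([-74.5, -32.9]), array([-74.8,  34.6])]
```

The tongue tip is at dock x ≈ −23, z ≈ 61–66, tilt ≈ 12°, and the ledge edge is again at −38 (tray offset +3). I'll centre y and lower in front of the ledge.

Call:
{"name": "arm_command", "arguments": {
  "rows": [
    [[0, -0.6, -8], 0, 1],
    [[0, 0, -10], 0, 1],
    [[0, 0, -6], 0, 1],
    [[0, 0, -2], 0, 1],
    [[0, 0, 0], 0, 1]
  ]
}}

```text
t: 11.42
tcp_pos: [0.5754, -0.12, 0.0806]
tool_rot: [-0.046, 0.999, 0.0, -0.0]
force: [-0.1, 0.5, -4.0]
finger_gap: 0.391
```

```bash
python3 - <<'E'
from pk import *
s=manip.sense(); print(s["t"],s["tcp_pos"],s["force"],s["finger_gap"])
c,im=snap("wrist","w8.png"); im=cv2.convertScaleAbs(im,alpha=1.8,beta=10); crop(im,240,5,400,150,5,"w8c.png")
c,im=snap("side","s8.png"); im=cv2.convertScaleAbs(im,alpha=1.3,beta=10); crop(im,280,175,380,270,8,"s8c.png")
E
```

```text
11.425 [ 0.57542818 -0.12001054  0.0805524 ] [-0.07039199  0.49186421 -3.99070633] 0.3912957710960164
```

View pics/w8c.png

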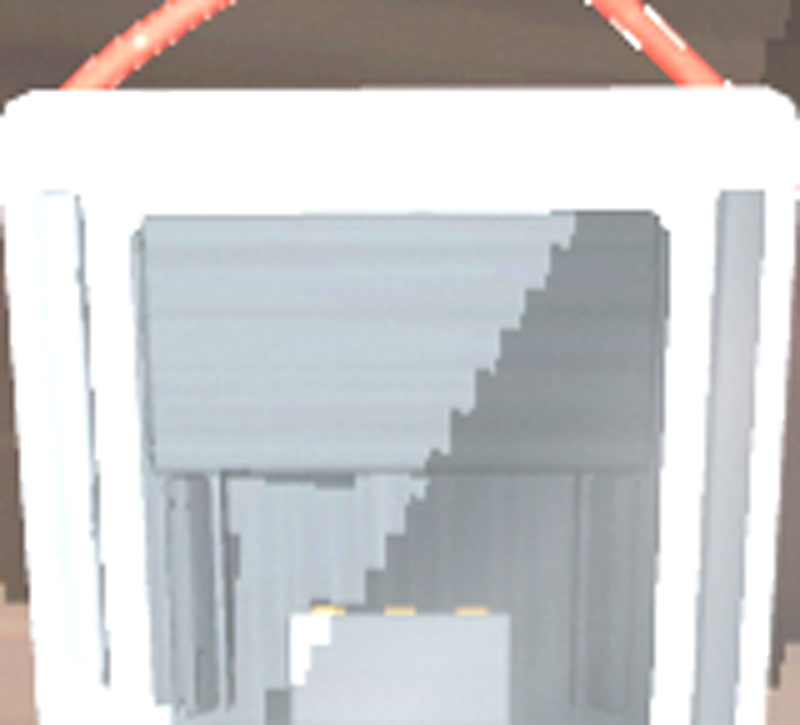

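View pics/s8c.png

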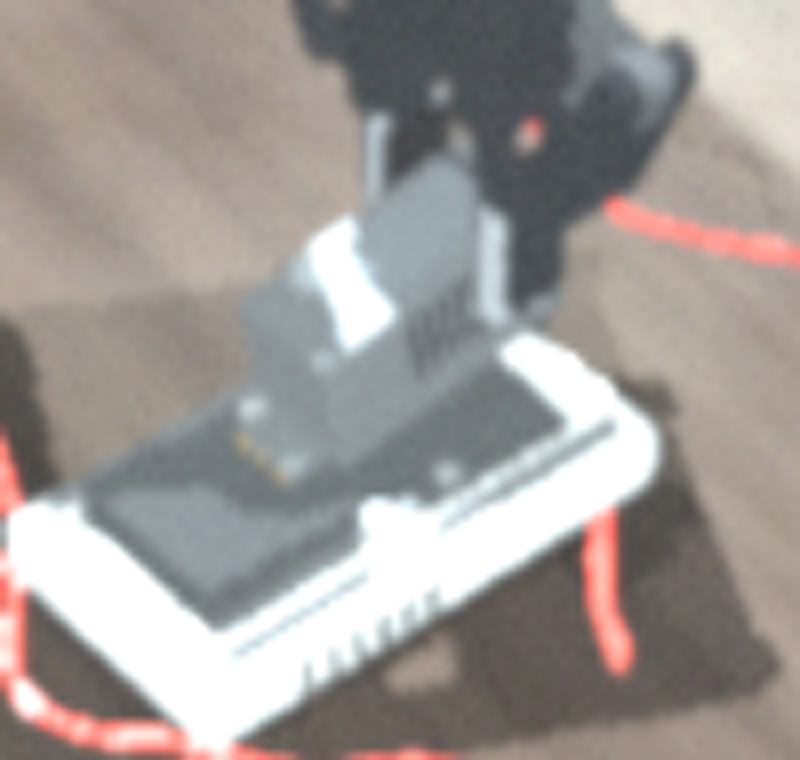

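Call:
{"name": "arm_command", "arguments": {
  "rows": [
    [[0, 0.3, -2], 0, 1],
    [[0, 0, -2], 0, 1],
    [[0, 0, 0], 0, 1]
  ]
}}

```text
t: 11.9
tcp_pos: [0.5753, -0.1197, 0.0767]
tool_rot: [-0.046, 0.999, 0.0, -0.0]
force: [-0.3, -0.0, -3.7]
finger_gap: 0.391
```

Call:
{"name": "arm_command", "arguments": {
  "rows": [
    [[0, 0, -1.5], 0, 1],
    [[0, 0, 0], 0, 1]
  ]
}}

```text
t: 12.15
tcp_pos: [0.5754, -0.1197, 0.0752]
tool_rot: [-0.046, 0.999, 0.0, -0.0]
force: [-0.7, -0.0, -3.0]
finger_gap: 0.391
```

Call:
{"name": "arm_command", "arguments": {
  "rows": [
    [[0, 0, -1.5], 0, 1],
    [[0, 0, 0], 0, 1]
  ]
}}

```text
t: 12.4
tcp_pos: [0.5754, -0.1197, 0.0737]
tool_rot: [-0.046, 0.999, 0.0, -0.0]
force: [-0.4, -0.2, -3.8]
finger_gap: 0.391
```

Call:
{"name": "arm_command", "arguments": {
  "rows": [
    [[0, 0, -1.5], 0, 1],
    [[0, 0, 0], 0, 1]
  ]
}}

```text
t: 12.65
tcp_pos: [0.5754, -0.1197, 0.0722]
tool_rot: [-0.046, 0.999, 0.0, -0.0]
force: [-0.5, -0.2, -4.2]
finger_gap: 0.393
```

Call:
{"name": "arm_command", "arguments": {
  "rows": [
    [[0, 0, -1], 0, 1],
    [[0, 0, 0], 0, 1]
  ]
}}

```text
t: 12.9
tcp_pos: [0.5754, -0.1197, 0.0712]
tool_rot: [-0.046, 0.999, 0.0, -0.0]
force: [0.6, 0.5, -3.6]
finger_gap: 0.399
```

Call:
{"name": "arm_command", "arguments": {
  "rows": [
    [[0, 0, -1], 0, 1],
    [[0, 0, 0], 0, 1]
  ]
}}

```text
t: 13.15
tcp_pos: [0.5754, -0.1197, 0.0702]
tool_rot: [-0.046, 0.999, 0.0, -0.0]
force: [0.4, 0.1, -3.8]
finger_gap: 0.392
```

Call:
{"name": "arm_command", "arguments": {
  "rows": [
    [[0, 0, -1], 0, 1],
    [[0, 0, 0], 0, 1]
  ]
}}

```text
t: 13.4
tcp_pos: [0.5754, -0.1197, 0.0692]
tool_rot: [-0.046, 0.999, 0.0, -0.0]
force: [-0.2, -0.5, -3.3]
finger_gap: 0.396
```

Call:
{"name": "arm_command", "arguments": {
  "rows": [
    [[0, 0, -1], 0, 1],
    [[0, 0, 0], 0, 1]
  ]
}}

```text
t: 13.65
tcp_pos: [0.5756, -0.1198, 0.0685]
tool_rot: [-0.046, 0.999, -0.0, 0.0]
force: [0.7, 0.4, -1.9]
finger_gap: 0.391
```

Call:
{"name": "arm_command", "arguments": {
  "rows": [
    [[0, 0, -1], 0, 1],
    [[0, 0, 0], 0, 1]
  ]
}}

```text
t: 13.9
tcp_pos: [0.5759, -0.1198, 0.0679]
tool_rot: [-0.046, 0.999, -0.0, 0.0]
force: [0.5, 0.7, 3.1]
finger_gap: 0.393
```

The tip touched the tray floor at TCP z ≈ 68.6. I'll lift about 1.5 mm off and slide toward the ledge.

Call:
{"name": "arm_command", "arguments": {
  "rows": [
    [[0, 0, 2.2], 0, 1],
    [[-3, -0.3, 0], 0, 1],
    [[-5, -0.5, 0], 0, 1],
    [[-4, -0.3, 0], 0, 1],
    [[0, 0, 0], 0, 1]
  ]
}}

```text
t: 14.52
tcp_pos: [0.5627, -0.1207, 0.0693]
tool_rot: [-0.046, 0.999, 0.0, -0.0]
force: [-0.7, -0.3, -3.1]
finger_gap: 0.387
```

```bash
python3 - <<'E'
from pk import *
s=manip.sense(); print(s["t"],s["tcp_pos"],s["force"],s["finger_gap"])
c,im=snap("wrist","w9.png"); im=cv2.convertScaleAbs(im,alpha=1.8,beta=10); crop(im,240,5,400,150,5,"w9c.png")
r=np.array(manip.sense()["tcp_pos"])*1000-O3; x=r@ex;y=r@ey; print(x,y)
c,im=snap("side","s9.png"); im=cv2.convertScaleAbs(im,alpha=1.3,beta=10); crop(im,280,175,380,270,8,"s9c.png")
E
```

```text
14.525 [ 0.56272362 -0.12072513  0.06931096] [-0.70089354 -0.26204396 -3.07130537] 0.3868189612669627
27.354848828147432 0.03757932255930998
```

View pics/w9c.png

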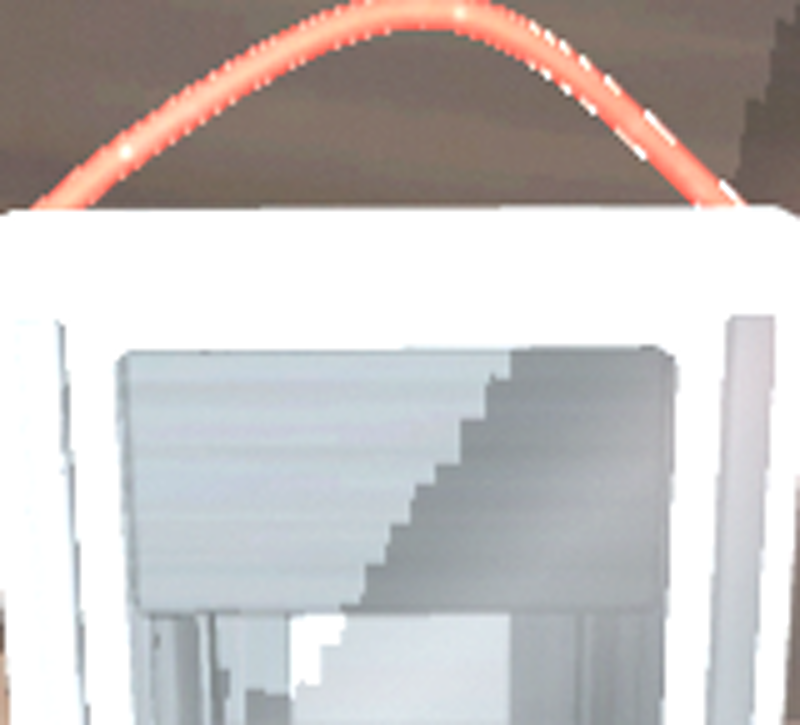

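View pics/s9c.png

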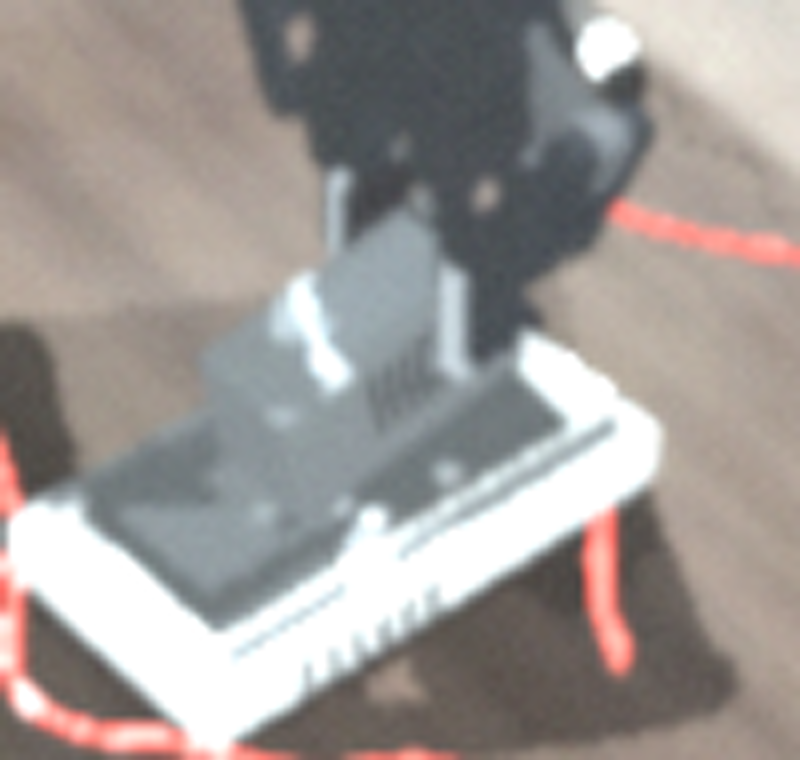

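The tongue tip is now at the ledge edge, centred, with no contact force. I'll continue slowly against the contacts.

Call:
{"name": "arm_command", "arguments": {
  "rows": [
    [[-1.5, -0.15, 0], 0, 1],
    [[-1.5, -0.15, 0], 0, 1],
    [[0, 0, 0], 0, 1]
  ]
}}

```text
t: 15.0
tcp_pos: [0.5611, -0.1212, 0.0697]
tool_rot: [-0.046, 0.999, -0.0, 0.001]
force: [1.0, 0.2, -3.6]
finger_gap: 0.388
```

Call:
{"name": "arm_command", "arguments": {
  "rows": [
    [[-1.5, -0.15, 0], 0, 1],
    [[0, 0, 0], 0, 1]
  ]
}}

```text
t: 15.25
tcp_pos: [0.5596, -0.1214, 0.0697]
tool_rot: [-0.046, 0.999, -0.0, 0.001]
force: [1.9, 1.5, -3.3]
finger_gap: 0.391
```

Call:
{"name": "arm_command", "arguments": {
  "rows": [
    [[-1.5, -0.15, 0], 0, 1],
    [[0, 0, 0], 0, 1]
  ]
}}

```text
t: 15.5
tcp_pos: [0.5581, -0.1215, 0.0697]
tool_rot: [-0.046, 0.999, -0.0, 0.001]
force: [2.6, 0.6, -3.3]
finger_gap: 0.389
```

Contact began at TCP x ≈ 0.561 with a spring-like rise. I'll press on to about 6 mm of give.

Call:
{"name": "arm_command", "arguments": {
  "rows": [
    [[-1.6, -0.15, 0], 0, 1],
    [[0, 0, 0], 0, 1]
  ]
}}

```text
t: 15.75
tcp_pos: [0.5565, -0.1217, 0.0697]
tool_rot: [-0.046, 0.999, -0.0, 0.001]
force: [4.3, 2.4, -3.6]
finger_gap: 0.391
```

Call:
{"name": "arm_command", "arguments": {
  "rows": [
    [[-1.6, -0.15, 0], 0, 1],
    [[0, 0, 0], 0, 1]
  ]
}}

```text
t: 16.0
tcp_pos: [0.5552, -0.1219, 0.0698]
tool_rot: [-0.046, 0.999, -0.0, 0.001]
force: [4.9, 2.5, -2.9]
finger_gap: 0.39
```

```bash
python3 - <<'E'
from pk import *
s=manip.sense(); print(s["t"],s["tcp_pos"],s["force"],s["ft_torque"],s["finger_gap"])
r=np.array(manip.sense()["tcp_pos"])*1000-O3; x=r@ex;y=r@ey; print(x,y)
c,im=snap("side","s10.png"); im=cv2.convertScaleAbs(im,alpha=1.3,beta=10); overlay(c,im,(290,190,360,260),5,(-45,29),y,(9,13),"ov10.png")
E
```

```text
16.0 [ 0.55516337 -0.12187152  0.0697965 ] [ 4.87878361  2.49797381 -2.86048618] [ 0.38867021 -1.05132228 -0.0889393 ] 0.38964170550881855
19.222753924533475 -0.238525178768302
```

View pics/ov10.png

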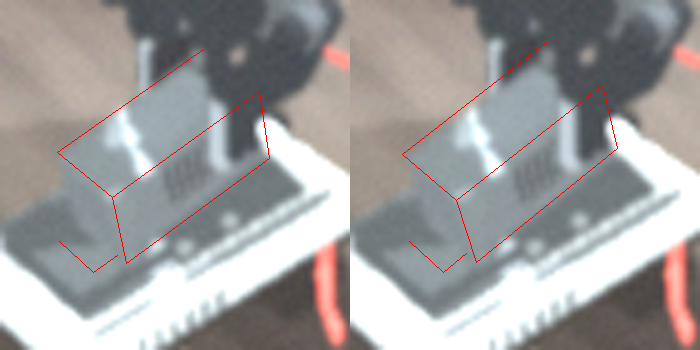

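Fx is about 4.9 N, or 5.5 mm of give. I'll nudge y by +0.5 to relieve the small side force, then start rocking the heel down along the arc.

Call:
{"name": "arm_command", "arguments": {
  "rows": [
    [[0, 0.5, -1], 0, 1],
    [[0.7, 0, -1.5], 0, 1],
    [[0.8, 0.1, -1.5], 0, 1],
    [[0, 0, 0], 0, 1]
  ],
  "squeeze": 20
}}

```text
t: 16.55
tcp_pos: [0.5569, -0.1217, 0.0666]
tool_rot: [-0.046, 0.999, -0.001, 0.001]
force: [4.6, 1.2, 5.1]
finger_gap: 0.389
```

Call:
{"name": "arm_command", "arguments": {
  "rows": [
    [[0.8, 0.1, -1.5], 0, 1],
    [[0.8, 0.1, -1.5], 0, 1],
    [[0, 0, 0], 0, 1]
  ]
}}

```text
t: 16.92
tcp_pos: [0.5586, -0.1215, 0.0635]
tool_rot: [-0.046, 0.999, -0.001, 0.001]
force: [4.7, 0.9, 4.4]
finger_gap: 0.389
```

Call:
{"name": "arm_command", "arguments": {
  "rows": [
    [[0, 0, 0], 0, 0.21],
    [[0.6, 0.1, -1.5], 0, 0.21],
    [[0.7, 0.1, -1.5], 0, 0.21],
    [[0, 0, 0], 0, 0.21]
  ]
}}

```text
t: 17.42
tcp_pos: [0.56, -0.1213, 0.0601]
tool_rot: [-0.046, 0.999, -0.001, 0.001]
force: [5.6, 0.9, 1.8]
finger_gap: 0.398
```

```bash
python3 - <<'E'
from pk import *
s=manip.sense(); print(s["t"],s["tcp_pos"],s["force"],s["ft_torque"],s["finger_gap"])
r=np.array(manip.sense()["tcp_pos"])*1000-O3; x=r@ex;y=r@ey; print(x,y)
c,im=snap("side","s11.png"); im=cv2.convertScaleAbs(im,alpha=1.3,beta=10); overlay(c,im,(290,190,360,260),5,(-45,28),y,(4,8),"ov11.png")
c,im=snap("wrist","w11.png")
E
```

```text
17.425 [ 0.56000975 -0.12133745  0.06011791] [5.64910075 0.93937557 1.81363732] [ 0.12068835 -0.78662775  0.01012947] 0.3981475553452334
24.09770096624455 -0.1519501543889785
```

View pics/ov11.png

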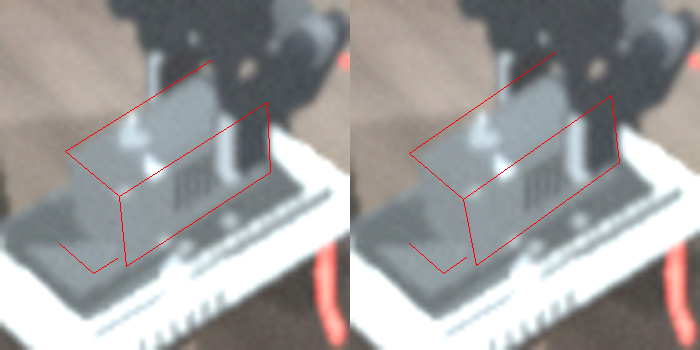

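View pics/w11.png

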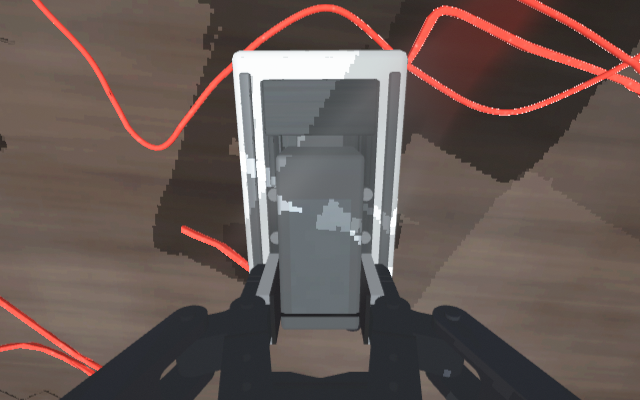

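The tilt is about 6° with the tongue under the ledge. Fx is 5.6 N (about 6.5 mm of give), so the heel should clear the wall. I'll keep rocking down.

Call:
{"name": "arm_command", "arguments": {
  "rows": [
    [[0.6, 0.1, -1.5], 0, 0.21],
    [[0.6, 0.1, -1.5], 0, 0.21],
    [[0, 0, 0], 0, 0.21]
  ]
}}

```text
t: 17.9
tcp_pos: [0.561, -0.1211, 0.0572]
tool_rot: [-0.046, 0.999, -0.001, 0.001]
force: [4.7, 0.1, 3.7]
finger_gap: 0.395
```

Call:
{"name": "arm_command", "arguments": {
  "rows": [
    [[0.6, 0.1, -1.5], 0, 0.21],
    [[0.5, 0, -1], 0, 0.21],
    [[0, 0, 0], 0, 0.21]
  ]
}}

```text
t: 18.27
tcp_pos: [0.5614, -0.1211, 0.0557]
tool_rot: [-0.046, 0.999, -0.001, 0.001]
force: [1.4, 0.5, 13.5]
finger_gap: 0.396
```

```bash
python3 - <<'E'
from pk import *
s=manip.sense(); print(s["t"],s["tcp_pos"],s["force"],s["ft_torque"],s["finger_gap"])
r=np.array(manip.sense()["tcp_pos"])*1000-O3; x=r@ex;y=r@ey; print(x,y)
c,im=snap("side","s12.png"); im=cv2.convertScaleAbs(im,alpha=1.3,beta=10); overlay(c,im,(290,190,360,260),5,(-45,28),y,(0,4),"ov12.png")
E
```

```text
18.275 [ 0.56139009 -0.12109841  0.05574843] [ 1.422445    0.4972006  13.52405397] [ 0.02729897 -0.3425137   0.11955516] 0.3964909343011539
25.494165409098404 -0.040739770499493885
```

View pics/ov12.png

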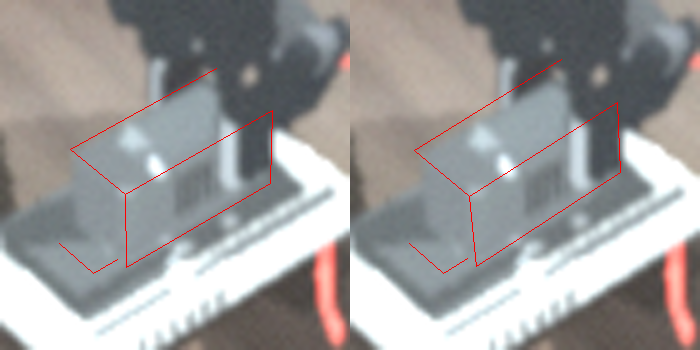

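Fz rose to 13.5 N and Fx fell, so I'll back off slightly and look at where the heel is.

Call:
{"name": "arm_command", "arguments": {
  "rows": [
    [[-0.5, 0, 1], 0, 0.21],
    [[0, 0, 0], 0, 0.21]
  ]
}}

```text
t: 18.58
tcp_pos: [0.5613, -0.1211, 0.0558]
tool_rot: [-0.046, 0.999, -0.001, 0.001]
force: [3.8, 0.2, 6.3]
finger_gap: 0.398
```

```bash
python3 - <<'E'
from pk import *
s=manip.sense(); print(s["t"],s["tcp_pos"],s["force"],s["ft_torque"],s["finger_gap"])
c,im=snap("side","s13.png"); im=cv2.convertScaleAbs(im,alpha=1.5,beta=10); crop(im,295,190,365,250,11,"s13c.png")
c,im=snap("wrist","w13.png"); im=cv2.convertScaleAbs(im,alpha=1.8,beta=10); crop(im,230,50,410,370,3,"w13c.png"); crop(im,250,100,390,200,5,"w13t.png")
E
```

```text
18.575 [ 0.56134909 -0.12109404  0.05578489] [3.84668988 0.24274757 6.323937  ] [-0.02391792 -0.67005006  0.10468656] 0.3981647946409011
```

View pics/s13c.png

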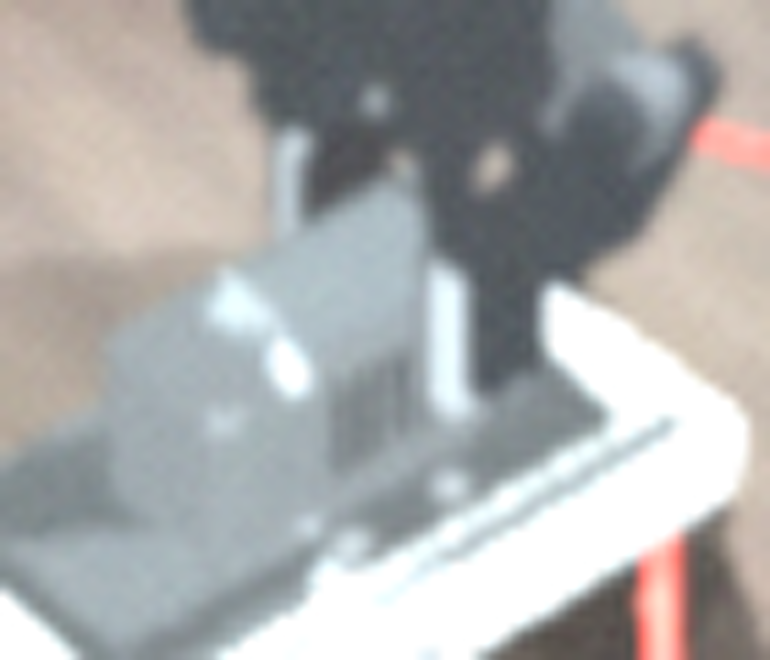

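View pics/w13c.png

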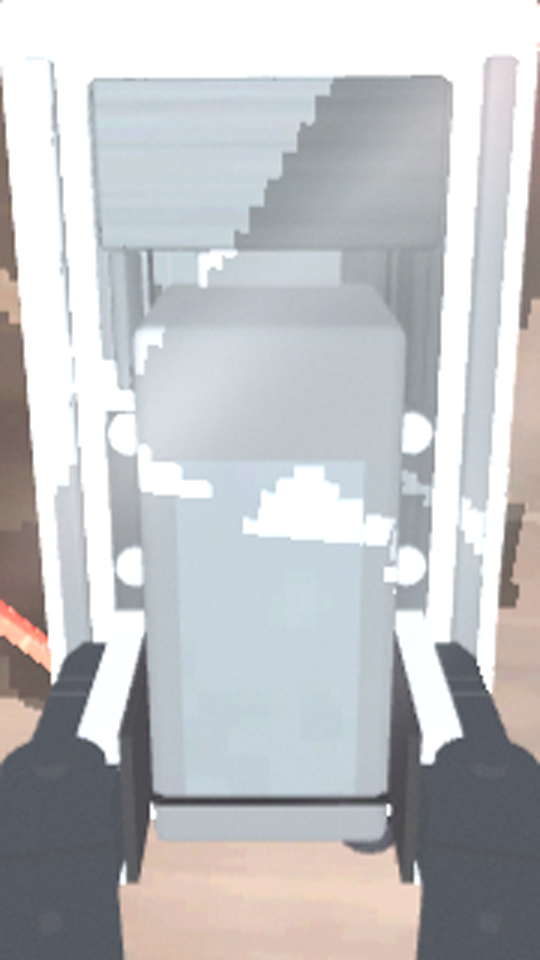

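View pics/w13t.png

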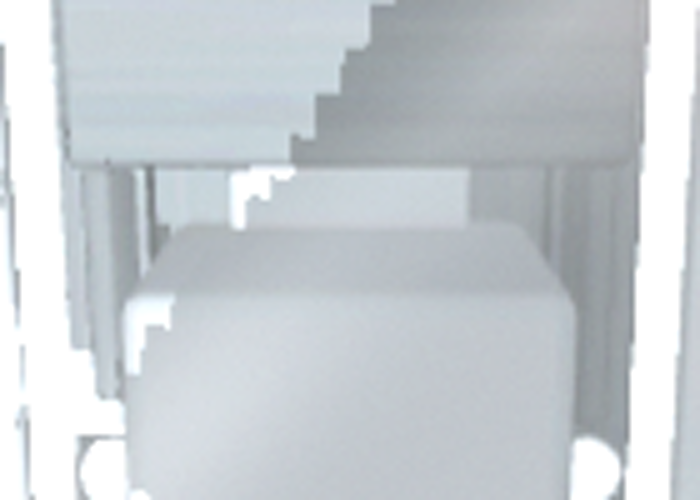

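```bash
python3 - <<'E'
from pk import *
c=manip.get_calibration("wrist")
r=np.array(manip.sense()["tcp_pos"])*1000-O3; print("tcp dock",r@ex,r@ey,r[2])
def rows(x0,thd,b):
    th=np.radians(thd); z0=28+50*np.sin(th)
    return np.array([proj(c,pt(x0,.3,z0,th,*P))[1] for P in ((-38,0,6),(-38+b,0,40),(38-b,0,40))])
m=np.array([145,158.8,329])-.4
for b in (0,1):
  for thd in (0,2,4,6,8):
    best=min(((np.abs(rows(x,thd,b)-m)**2).sum(),x) for x in np.arange(0,14,.1))
    print(b,thd,round(best[0],1),round(best[1],1),np.round(rows(best[1],thd,b)-m,1),"tip",round(best[1]-50*np.cos(np.radians(thd)),1))
E
```

```text
tcp dock 25.43489216190499 -0.028071032629357166 55.75671240989617
0 0 10.0 5.6 [-0.7 -1.4  2.8] tip -44.4
0 2 46.8 6.0 [-0.1 -3.9  5.6] tip -44.0
0 4 111.8 6.4 [ 0.6 -6.3  8.5] tip -43.5
0 6 202.9 6.7 [ 1.1 -8.9 11.1] tip -43.0
0 8 317.9 7.0 [  1.8 -11.4  13.6] tip -42.5
1 0 2.2 5.4 [-1.2  0.8  0.5] tip -44.6
1 2 13.5 5.8 [-0.6 -1.6  3.2] tip -44.2
1 4 51.9 6.1 [-0.1 -4.3  5.8] tip -43.8
1 6 115.7 6.5 [ 0.7 -6.6  8.5] tip -43.2
1 8 202.8 6.8 [ 1.4 -9.1 10.9] tip -42.7
```

The wrist fit puts the pack at about 0–1° tilt with its tip at −44.5 and origin at about 5.5–6, which matches the seated pose. I'll open the fingers gently, rise, and look.

Call:
{"name": "arm_command", "arguments": {
  "rows": [
    [[0.5, 0, 0], 0, 0.17],
    [[0, 0, 0], 0, 0.1],
    [[0, 0, 0], 0, 0.0],
    [[0, 0, 0], 0, -0.1],
    [[0, 0, 10], 0, -0.1],
    [[0, 0, 25], 0, -0.1],
    [[0, 0, 25], 0, -0.1],
    [[0, 0, 0], 0, -0.1]
  ]
}}

```text
t: 19.68
tcp_pos: [0.5625, -0.1209, 0.1174]
tool_rot: [-0.046, 0.999, -0.001, 0.002]
force: [-1.0, -0.4, -0.7]
finger_gap: 0.552
```

```bash
python3 - <<'E'
from pk import *
manip.snapshot("top")
s=manip.sense(); print(s["t"],s["tcp_pos"],s["force"],s["finger_gap"])
c,im=snap("side","s14.png"); im=cv2.convertScaleAbs(im,alpha=1.2,beta=10); overlay(c,im,(290,190,360,260),5,(-44,28),.4,(0,6),"ov14.png")
c,im=snap("wrist","w14.png"); im=cv2.convertScaleAbs(im,alpha=1.8,beta=10); crop(im,230,60,410,370,3,"w14c.png"); crop(im,250,230,390,330,5,"w14h.png")
E
```

```text
19.725 [ 0.56148055 -0.12058812  0.11611258] [-0.82021229  0.43288345 -0.64788215] 0.552841354888131
```

View pics/ov14.png

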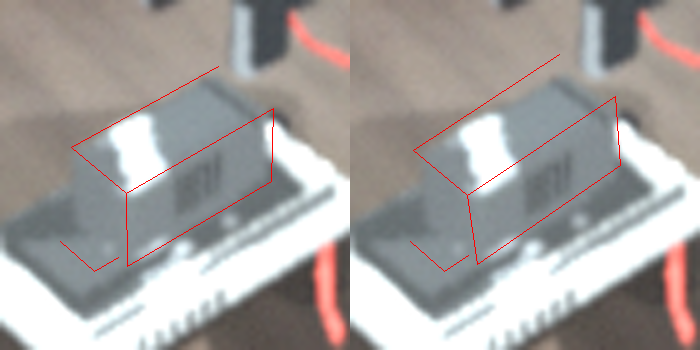

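View pics/w14c.png

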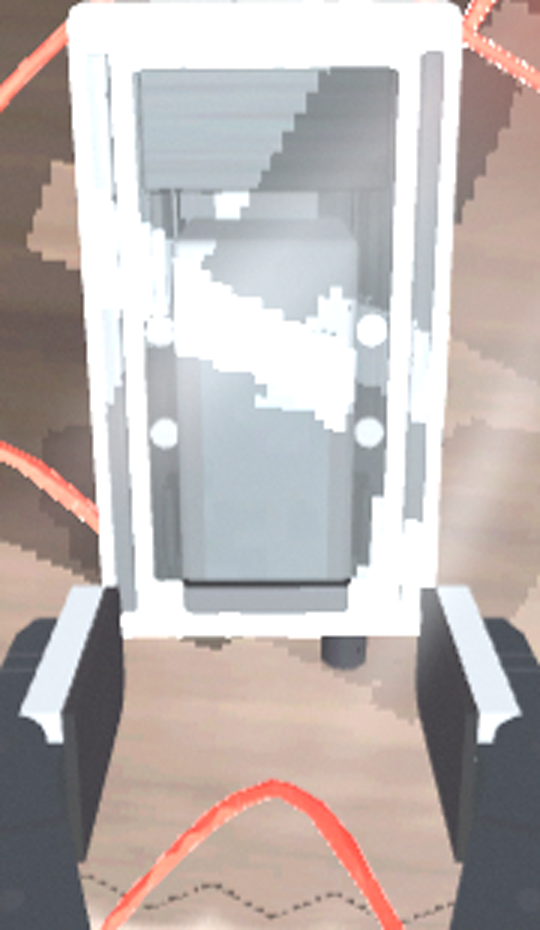

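```bash
python3 - <<'E'
from pk import *
im=cv2.imread("pics/w14.png"); im=cv2.convertScaleAbs(im,alpha=1.8,beta=10); crop(im,275,115,365,195,8,"w14t.png"); crop(im,275,215,365,280,8,"w14h.png")
im=cv2.imread("pics/s14.png"); im=cv2.convertScaleAbs(im,alpha=1.5,beta=0); crop(im,300,195,355,250,13,"s14c.png")
E
```

```text
(no output)
```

View pics/w14t.png

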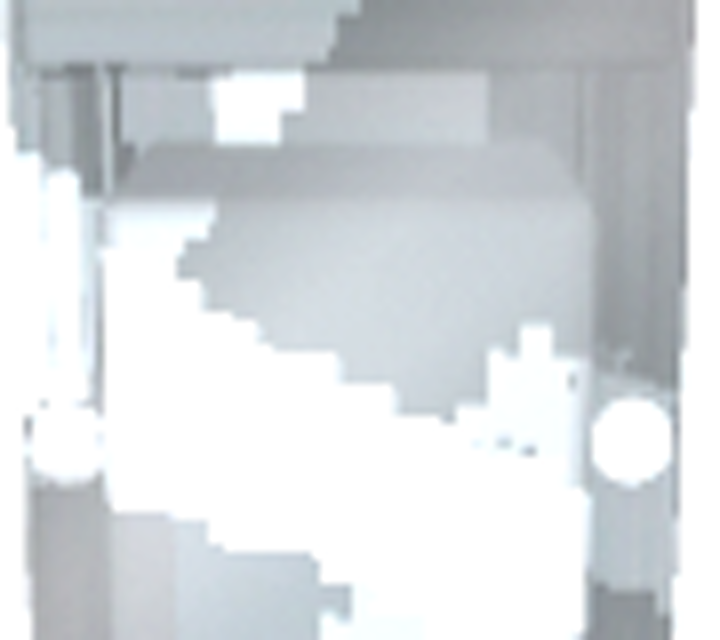

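View pics/w14h.png

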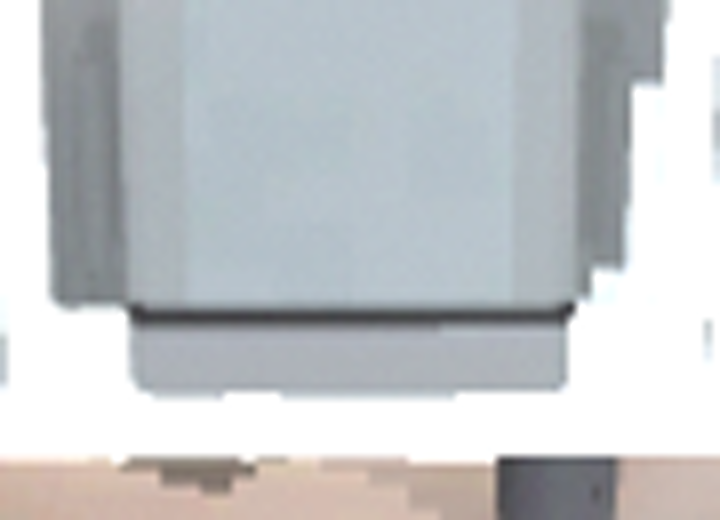

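View pics/s14c.png

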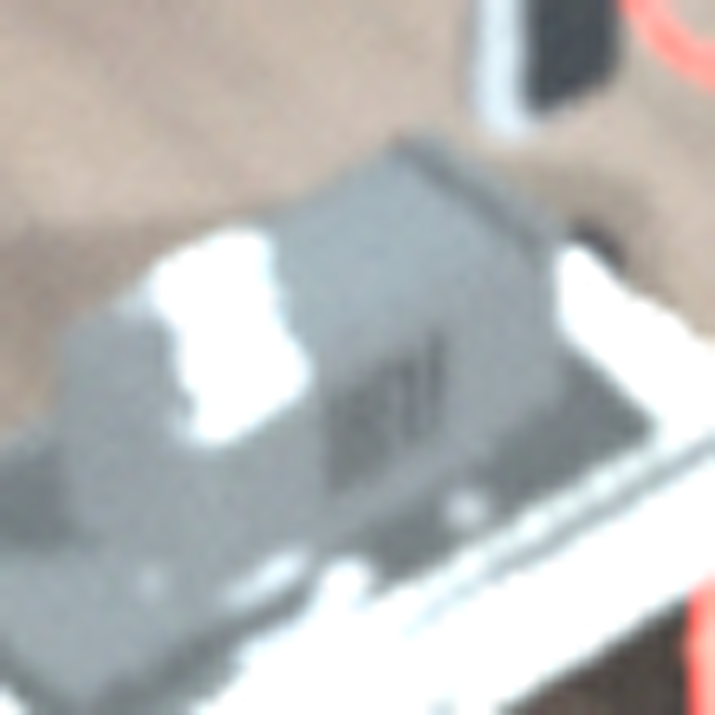

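```bash
python3 - <<'E'
from pk import *
s=manip.sense(); print(s["tcp_pos"],s["qd"])
c=manip.get_calibration("wrist")
L=lambda P,b: proj(c,P)
def feats(x0,y0,z0,th,b):
    p=lambda *P: proj(c,pt(x0,y0,z0,th,*P))
    return np.array([p(-38,0,6)[1],p(-38+b,0,40)[1],p(38-b,0,40)[1],p(-38+2,-17,39)[0],p(-38+2,17,39)[0],p(36,-17,39)[0],p(36,17,39)[0]])
m=np.array([133.4-.4,139.2,263.6,275+105/8-.4,275+592/8-.4,275+130/8-.4,275+567/8-.4])
from scipy.optimize import least_squares
R=least_squares(lambda p:feats(p[0],p[1],p[2],p[3],1)-m,[6,0,28,0]); print(R.x[:3],np.degrees(R.x[3]),np.round(R.fun,1))
for thd in (0,2,4,6):
    th=np.radians(thd); R=least_squares(lambda p:feats(p[0],p[1],28+50*np.sin(th),th,1)-m,[6,0]); print(thd,R.x,round(2*R.cost,1),np.round(R.fun,1))
E
```

```text
[ 0.56039966 -0.12016368  0.11457349] [-0.00183378  0.01347293  0.00735565  0.00237495 -0.00174385  0.00154578]
[ 6.79214621 -0.19227743 24.7062335 ] 2.1683822514279396 [ 0.3  0.2 -0.5 -0.6  0.4 -0.5  0.7]
0 [ 5.03144544 -0.17676892] 7.8 [-1.4  0.8  0.7 -1.4  1.2 -0.7  1. ]
2 [ 5.58693226 -0.16965655] 11.7 [-0.8 -0.7  1.8 -1.5  1.3 -1.2  1.4]
4 [ 6.1232684 -0.1626228] 23.5 [-0.  -2.1  2.9 -1.6  1.4 -1.7  1.8]
6 [ 6.64063101 -0.15567447] 42.4 [ 0.7 -3.5  3.8 -1.7  1.5 -2.1  2.3]
```

Everything points to 0–2° tilt, against at least 6.5° if the heel were still on the wall. To be sure it is fully home, I'll close the fingers and gently probe/press the heel top. Contact should come at TCP z ≈ 79 mm.

Call:
{"name": "arm_command", "arguments": {
  "rows": [
    [[3, 0, 0], 0, 1],
    [[0, 0, 0], 0, 1],
    [[0, 0, 0], 0, 1],
    [[0, 0, 0], 0, 1],
    [[0, 0, -12], 0, 1],
    [[0, 0, -10], 0, 1],
    [[0, 0, -5], 0, 1],
    [[0, 0, -2], 0, 1],
    [[0, 0, 0], 0, 1]
  ]
}}

```text
t: 20.95
tcp_pos: [0.564, -0.1204, 0.0859]
tool_rot: [-0.046, 0.999, 0.0, -0.0]
force: [0.9, 1.0, 0.1]
finger_gap: -0.001
```

Call:
{"name": "arm_command", "arguments": {
  "rows": [
    [[0, 0, -2], 0, 1],
    [[0, 0, 0], 0, 1]
  ]
}}

```text
t: 21.2
tcp_pos: [0.564, -0.1204, 0.0841]
tool_rot: [-0.046, 0.999, -0.0, 0.0]
force: [-0.2, 0.7, -0.4]
finger_gap: -0.001
```

Call:
{"name": "arm_command", "arguments": {
  "rows": [
    [[0, 0, -2], 0, 1],
    [[0, 0, 0], 0, 1]
  ]
}}

```text
t: 21.45
tcp_pos: [0.5639, -0.1204, 0.0819]
tool_rot: [-0.046, 0.999, 0.0, -0.0]
force: [-0.1, -0.4, 0.1]
finger_gap: 0.004
```

Call:
{"name": "arm_command", "arguments": {
  "rows": [
    [[0, 0, -1], 0, 1],
    [[0, 0, 0], 0, 1]
  ]
}}

```text
t: 21.7
tcp_pos: [0.5639, -0.1204, 0.0809]
tool_rot: [-0.046, 0.999, 0.0, -0.0]
force: [-0.5, -0.5, 0.5]
finger_gap: -0.001
```

Call:
{"name": "arm_command", "arguments": {
  "rows": [
    [[0, 0, -1], 0, 1],
    [[0, 0, 0], 0, 1]
  ]
}}

```text
t: 21.95
tcp_pos: [0.5639, -0.1204, 0.0799]
tool_rot: [-0.046, 0.999, 0.0, -0.0]
force: [0.6, 0.4, 0.1]
finger_gap: -0.003
```

Call:
{"name": "arm_command", "arguments": {
  "rows": [
    [[0, 0, -1], 0, 1],
    [[0, 0, 0], 0, 1]
  ]
}}

```text
t: 22.2
tcp_pos: [0.564, -0.1204, 0.0791]
tool_rot: [-0.046, 0.999, -0.0, 0.0]
force: [-0.2, -0.0, 1.4]
finger_gap: 0.001
```

Contact came at TCP z = 79.1 mm, exactly the seated top height of 68 + 11. One light press to confirm it is firm, then retreat.

Call:
{"name": "arm_command", "arguments": {
  "rows": [
    [[0, 0, -0.7], 0, 1],
    [[0, 0, 0], 0, 1]
  ]
}}

```text
t: 22.45
tcp_pos: [0.564, -0.1204, 0.0791]
tool_rot: [-0.046, 0.999, -0.0, 0.0]
force: [-0.6, 0.7, 6.5]
finger_gap: -0.004
```

Call:
{"name": "arm_command", "arguments": {
  "rows": [
    [[0, 0, 3], 0, 1],
    [[0, 0, 20], 0, 1],
    [[0, 0, 40], 0, 1],
    [[0, 20, 40], 0, 0],
    [[0, 40, 20], 0, 0],
    [[0, 40, 0], 0, 0],
    [[0, 40, 0], 0, 0],
    [[0, 0, 0], 0, 0],
    [[0, 0, 0], 0, 0]
  ]
}}

```text
t: 23.58
tcp_pos: [0.564, 0.0193, 0.2012]
tool_rot: [-0.046, 0.999, -0.0, -0.0]
force: [-0.6, 0.9, -0.1]
finger_gap: 0.503
```

```bash
python3 - <<'E'
from pk import *
s=manip.sense(); print(s["t"],s["tcp_pos"],s["force"])
c,im=snap("top","t15.png"); crop(im,300,165,380,260,6,"t15c.png")
c,im=snap("side","s15.png"); im2=cv2.convertScaleAbs(im,alpha=1.2,beta=0); crop(im2,270,185,370,275,7,"s15c.png")
E
```

```text
23.575 [0.56402349 0.01927569 0.20121189] [-0.64237492  0.94800782 -0.09650441]
```

View pics/t15c.png

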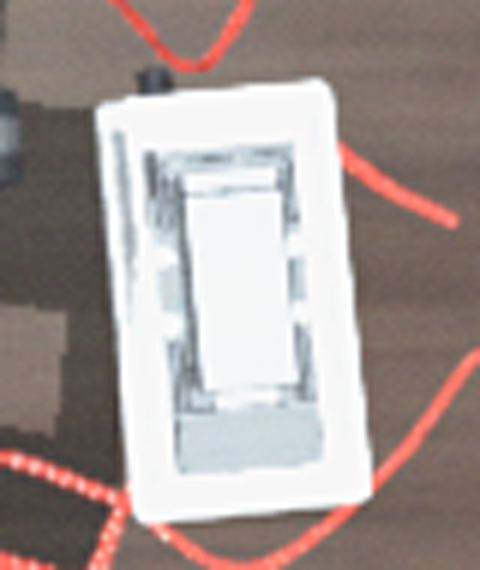

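View pics/s15c.png

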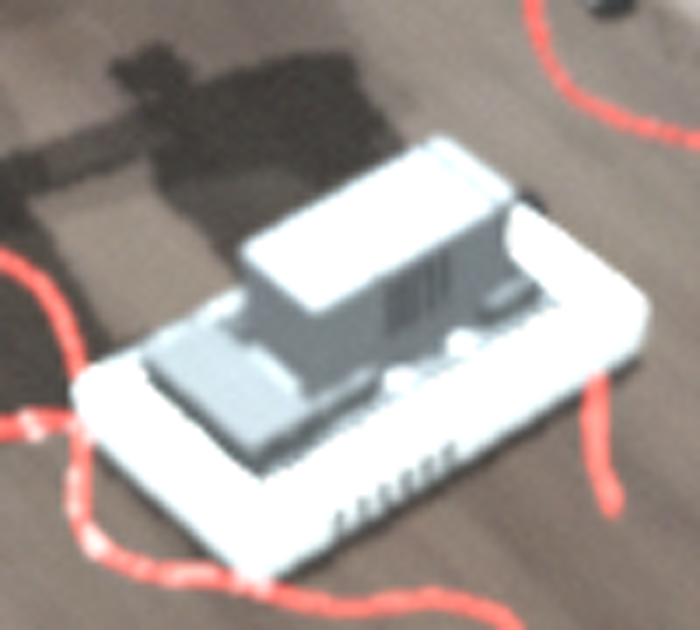

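View pics/t15.png

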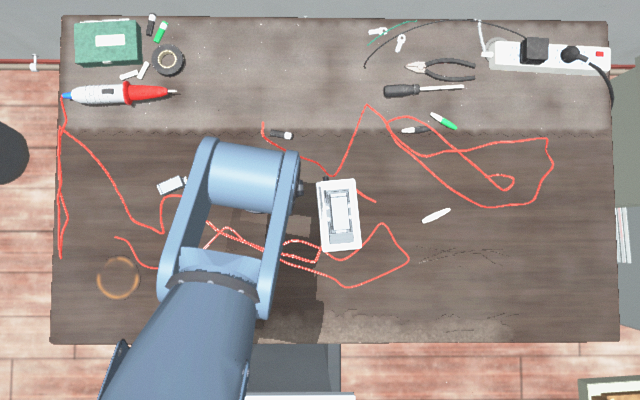

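The dock views show the pack lying level and square between the guides, with the tongue under the ledge (top crop about (245,395)) and the heel inside the wall. The plug, clip and other visible small items look unmoved. The arm is clear, so I'm handing in.

```bash
python3 -c "
from station import manip
print(manip.sign_off())"
```

```text
the job is handed in; nothing more can be done
None
```

The pack is seated in the dock, lying flat with its tongue under the ledge, and I handed the job in at about 23.6 s of the 45 s.

**What I did**
- I gripped the largest grey pack near its heel. The droop I had counted on did not come, so I set it on free desk beside the dock. There I raised the heel with a weak grip to a tilt of about 10–12°.
- I lowered the tongue in front of the ledge, slid it under, and pressed the contacts back about 5.5–6.5 mm at roughly 5 N.
- I then rocked the heel down, released the pack and moved the arm clear.

**Last checks**
- Closed fingertips met the heel top at TCP z = 79.1 mm; a seated pack should give 79. It held there under a 6.5 N press.
- The wrist-camera fit put the pack origin at about 5–6.8 mm in dock x, against 6 expected with the tray clamped at about +3 mm.
- The last top and side views show the pack level and square between the guides, and the small things I could see unmoved. The arm hid part of the desk in that top view.

**What disagreed or went less smoothly**
- My first tilt reading of 6° was wrong. An overlay showed only 1–3°, which is why I re-tipped the pack on the desk.
- While rocking the heel down, the upward force rose briefly to 13.5 N, so I stopped and backed off before releasing.
- The image fits left the final tilt uncertain by about 2°, so I rely on the height probe for that.

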